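Dial open the stall's lockbox

ROBOT

A 7-joint arm with a two-finger parallel gripper is mounted at the origin on the work surface. World frame = base frame: x ahead of the robot, y to its left, z up, the work surface at z = 0. Lengths are in m, angles in rad, forces in N, time in s.
With the tool pointing down it reaches from about 0.425 to 0.875 m from the base axis. Payload 9.9 kg.
Tool frame: the origin (TCP) lies at the very end of the fingers, on their centre line; the grasp point (between the pads) lies 19 mm behind it (tcp_to_grasp is the distance from the TCP to the grasp point, in m); z points along the fingers, y is the direction in which the jaws open and shut (so a half turn about z gives the same grasp; the last joint's range is limited). The gripper opens to 85 mm and grips with 20 to 120 N. Pads are 22 mm wide; open, the fingers measure 114 mm over their backs; the gripper's body (76 mm by 85 mm) begins 54 mm behind the grasp point. The pads swing forward as they close: fully open they stand 13 mm farther back than shut.
Start: joints at [-1.312, 0.576, 0.025, 1.437, -0.015, 1.129, -0.057], TCP at [0.227, 0.636, 0.231] pointing down, gripper open.
Joint ranges: [-2.76, 2.76], [-0.34, 2.15], [-1.52, 1.57], [0.19, 2.46], [-1.09, 4.23], [0.17, 1.99], [-2.82, 2.82]. Speed limits (rad/s): [2.22, 2.22, 3.01, 3.01, 3.14, 3.14, 3.14].

INTERFACE

Orientations are given as a 3x3 rotation matrix whose columns are the frame's x, y, z axes.
In Python, from workcell import sense, capture, camera_params, hand_in, tcp_to_grasp gives the robot as it stands.
- The arm moves only by the tool arm_command, never from a script. Its argument "motion" is a list of rows, each an object of numbers: "grip": the opening, from 0 (shut) to 1 (fully open); "tx", "ty", "tz": the shift along the tool's x, y, z in cm; "yaw": the turn about the tool's z in rad. In form: [{"grip": .., "tx": .., "ty": .., "tz": .., "yaw": ..}, ...]. A call has 1 to 20 rows; each row is the pose to reach, as a shift and turn from the pose commanded when the call began, along the tool's axes at that moment; what a row does not reach only later rows make up. A row lasts 1/8 s, in which the tool goes at most 62.5 mm and 10.7 degrees, less where a joint would pass 70% of its speed; a pose out of reach is approached as far as the arm can. A call with a gripper value outside its range is refused whole. The fingers move at their own pace and stop on an object; the grip force is fixed at half the most. Time passes only in rows, so rows that repeat a pose let the fingers close. It gives the time, the measured TCP pose, the force and the opening at its end, in the units of the state.
- sense(): the state, without advancing time (a new reading comes with each control period).
- capture(name): name is "scene" or "top" or "wrist"; returns the picture (480x640x3 uint8, red, green, blue); there is no depth.
- camera_params(name): a dict with "vertical_fov" (degrees; the focal length in pixels is half the picture's height over the tangent of half this angle, whatever the lens; pixels are square), "cx", "cy" (the principal point, pixels), "dist" ([k1, k2, p1, p2, k3] as OpenCV has them; the pictures are not rectified), "R" (3x3) and "t" (3): a world point X has camera coordinates R X + t. Camera axes: x right, y down, z forward; pixel columns grow to the right and rows downward; lengths in m; the calibration is good to about 2 mm. A picture is of the moment at which its call begins: read the wrist's pose just before it. camera_params takes no time and is no camera call; for the wrist camera it gives the pose at the moment of the call.
- hand_in(): hands the job in, once; it reports no verdict.
The state is a dict: "time_s": time; "joints": joint angles; "dq": joint speeds; "tau": joint torques, N m; "tcp_pos": TCP position; "ee_rot": TCP orientation; "contact_force": force on the tool from outside, world axes, zero at the start; "moment": the same for the moment, N m; "width": finger opening in m.
Only numpy, scipy, OpenCV 4.12 (cv2) and the standard library are available. Lean on these libraries where they do the work, as an engineer would, in place of code of your own. Each camera call takes 0.05 s, during which the arm holds its last target.

TASK

Open the parts lockbox on the repair counter: by its crank post, wind the dial gently clockwise (seen from above) until you feel it come up against its sprung stop, from there anticlockwise one whole turn and two marks more (ten marks to the turn), then back clockwise three marks. Then push the dial straight down until it is fully in, slide the cover fully open, let go and back away. Never force anything: the box stands loose and must not be shoved or turned; leave the other things on the counter alone.

Things in the scene. Friction and masses are not known exactly. Their poses are not given: they have to be found in the camera images.
- lockbox: grey steel lockbox of about 5 kg standing loose on the counter (a sideways force of more than about 20 N shoves it), 170 x 310 x 100 mm (its x, y, z); origin at the centre of its underside. The half at its -y has a fixed top with the black dial, the half at its +y is closed by a sliding cover.
- dial_centre (a point): the dial's vertical axis, level with the box's top (100 mm above the counter), 85 mm from the box's centre towards its -y. The dial is a black disc of 96 mm diameter, its upper face 21 mm above this point, with ten white marks 36 degrees apart and no figures. It carries the crank post, off centre by 34 mm.
- post_top (a point): centre of the top end of the crank post: a round aluminium post of 14 mm diameter, standing 32 mm above the dial's face (top 54 mm above the box's top), 34 mm from the dial's axis. It spins freely about itself, so the gripper can hold it and be led round the circle without turning.
- dial (a joint): angle in rad, anticlockwise from above positive, counts whole turns; 0: post on the box's -x side of the axis. Drags by 3 to 6 N at the post. Clockwise, a sprung stop lies 0.6 to 4 rad from the start, elsewhere each time, to be felt: it yields 1 mm at the post per 5 N above the drag. Count turns from where the stop is first met; each must be right to 0.15 rad (a quarter mark).
- press (a joint): how far the dial has been pushed down, in m: 0 up, 0.010 fully in. It takes about 8 N, or up to 15 N if a little off the mark, and stays where it is left. With a wrong combination it comes up hard after 3 to 5 mm.
- cover (a joint): how far the sliding cover is open, in m: 0 shut, 0.085 fully open; it slides to the box's +y with about 3 N of drag and stays where it is left. It is locked until the dial has been dialled and pushed in.
- cover_grip (a point): middle of the upper edge of the steel ridge on the cover: 60 mm long along the box's x, 12 mm thick along the box's y, standing 30 mm above the cover (its top 35 mm above the box's top); at the start it lies 40 mm from the box's centre towards its +y
- meter: red hand-held multimeter lying on the counter, 75 x 140 x 32 mm, origin under its centre; leave it alone
- spool: white spool of 56 mm diameter, 40 mm tall, origin under its centre; leave it alone
- radio: car radio, 165 x 184 x 54 mm, origin under its centre; leave it alone

How it is judged:
On the way:
1. the dialled lock lets the dial be pushed fully in, the cover still shut (value of joint press above 0.008 m and value of joint cover below 0.006 m), for 0.2 s.
At the end, for the whole second after the job is handed in: the dial is pushed in by more than 8 mm and the cover stands open by more than 75 mm of its 85 mm, at rest (value of joint press above 0.008 m and value of joint cover above 0.075 m and velocity of joint cover between -0.01 and 0.01 m/s); the robot touches nothing.
It fails at once if the lockbox is shoved: its dial's axis moves by more than 8 mm (distance of dial_centre from where it was at the start of the episode above 0.008 m).
It fails at once if the lockbox is shoved or turned: its centre moves by more than 8 mm (distance of lockbox from where it was at the start of the episode above 0.008 m).
It fails at once if the multimeter is moved by more than 20 mm (distance of meter from where it was at the start of the episode above 0.02 m).
It fails at once if the spool is moved by more than 20 mm (distance of spool from where it was at the start of the episode above 0.02 m).
It fails at once if the car radio is moved by more than 20 mm (distance of radio from where it was at the start of the episode above 0.02 m).
It also fails if it takes over 72 s, if anything falls off the work surface, if the arm or the gripper's body presses on something with over 40 N, if the wrist force passes 120 N, or if a joint passes its speed limit or range.

## Working session

There is one attempt and no reset: what is moved stays moved. The work goes in short steps, Python scripts to look and compute and a tool call to move; the robot and the scene stay as the last step left them, time stands still between calls to the robot, and variables do not carry over. Pictures are saved under pics/ and viewed, and the job is handed in when it is done.

Besides the shell and the picture viewer there is one more tool, called after ">>>" by a JSON object that holds its "fn" and its "kwargs". arm_command: Moves the arm, as the interface text tells. Its arguments: {"type":"object","properties":{"motion":{"type":"array"}},"required":["motion"]}

```bash
mkdir -p pics; ls; python3 - <<'E'
from workcell import *
import cv2,numpy as np
s=sense();print({k:np.round(v,3).tolist() for k,v in s.items()})
print(tcp_to_grasp if not callable(tcp_to_grasp) else tcp_to_grasp())
for n in ["scene","top"]:
    p=camera_params(n);print(n,{k:np.round(v,4).tolist() for k,v in p.items()})
    im=capture(n);cv2.imwrite(f"pics/{n}0.png",im[...,::-1])
E
```

```text
pics
{'time_s': 0.0, 'joints': [-1.312, 0.577, 0.025, 1.438, -0.015, 1.129, -0.057], 'dq': [-0.0, 0.001, -0.0, 0.001, -0.001, -0.0, 0.0], 'tau': [-0.0, -76.578, 2.25, -28.597, 0.015, 0.013, -0.0], 'tcp_pos': [0.227, 0.635, 0.23], 'ee_rot': [[-0.942, 0.336, -0.0], [0.336, 0.942, -0.002], [-0.0, -0.002, -1.0]], 'contact_force': [-0.153, -0.559, -0.579], 'moment': [-0.004, -0.041, -0.026], 'width': 0.085}
0.0187
scene {'vertical_fov': 53.8113, 'cx': 317.7469, 'cy': 239.192, 'dist': [0.0132, 0.0, 0.0, 0.0, 0.0], 'R': [[-0.3966, 0.9178, 0.0183], [0.6569, 0.2976, -0.6928], [-0.6413, -0.2627, -0.7209]], 't': [0.1596, -0.2193, 1.4112]}
top {'vertical_fov': 52.8812, 'cx': 313.2339, 'cy': 247.464, 'dist': [-0.1261, 0.0, 0.0, 0.0, 0.0], 'R': [[-0.0029, -0.9999, -0.011], [-0.9923, 0.0042, -0.1235], [0.1236, 0.0105, -0.9923]], 't': [0.0276, 0.4627, 1.1185]}
```

View pics/scene0.png

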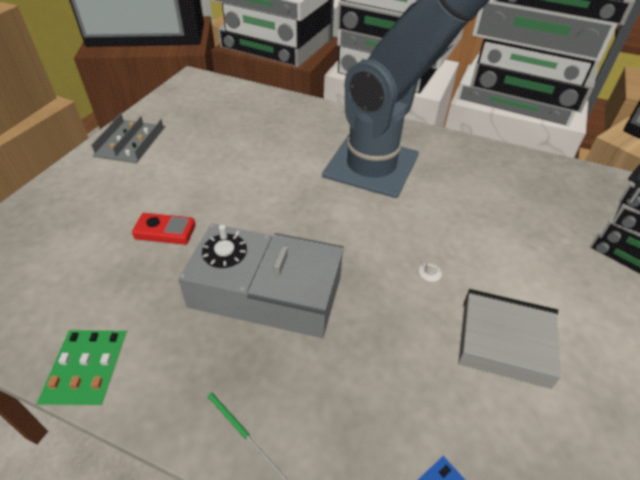

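View pics/top0.png

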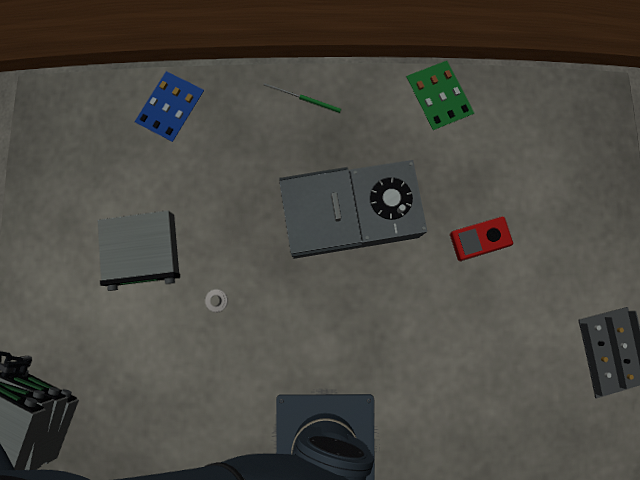

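The top view shows the box at about (350,210) with its dial at (391,198). The post is at about (402,208), the ridge at (336,206), the meter at (482,238) and the spool at (216,300). Next I'll measure these.

```bash
cat > h.py <<'E'
from workcell import *
import cv2,numpy as np
def K(p):
    f=240/np.tan(np.radians(p["vertical_fov"])/2)
    return np.array([[f,0,p["cx"]],[0,f,p["cy"]],[0,0,1]])
def ray(p,uv):
    uv=np.array(uv,float).reshape(-1,1,2)
    n=cv2.undistortPoints(uv,K(p),np.array(p["dist"])).reshape(-1,2)
    R=np.array(p["R"]);t=np.array(p["t"])
    d=np.c_[n,np.ones(len(n))]@R
    return -R.T@t,d
def onz(p,uv,z):
    c,d=ray(p,uv);return c+d*((z-c[2])/d[:,2])[:,None]
def proj(p,X):
    R=np.array(p["R"]);t=np.array(p["t"])
    return cv2.projectPoints(np.array(X,float).reshape(-1,1,3),cv2.Rodrigues(R)[0],t,K(p),np.array(p["dist"]))[0].reshape(-1,2)
E
python3 - <<'E'
from h import *
im=cv2.imread("pics/top0.png");p=camera_params("top")
g=cv2.cvtColor(im,cv2.COLOR_BGR2GRAY)
c=im[150:270,265:440];cv2.imwrite("pics/topz.png",cv2.resize(c,None,fx=4.5,fy=4.5,interpolation=cv2.INTER_CUBIC))
m=(g<30).astype(np.uint8);m[:150]=0;m[270:]=0;m[:,:360]=0;m[:,430:]=0
m=cv2.morphologyEx(m,cv2.MORPH_CLOSE,np.ones((5,5)))
cs,_=cv2.findContours(m,cv2.RETR_EXTERNAL,cv2.CHAIN_APPROX_NONE)
k=max(cs,key=cv2.contourArea);e=cv2.fitEllipse(cv2.convexHull(k));print(e,onz(p,[e[0]],.121))
im=cv2.imread("pics/scene0.png")
c=im[215:340,170:350];cv2.imwrite("pics/scz.png",cv2.resize(c,None,fx=4.4,fy=4.4,interpolation=cv2.INTER_CUBIC))
E
```

```text
((390.87225341796875, 198.28770446777344), (41.22269821166992, 42.188743591308594), 104.53504180908203) [[ 0.56059799 -0.1477062   0.121     ]]
```

View pics/topz.png

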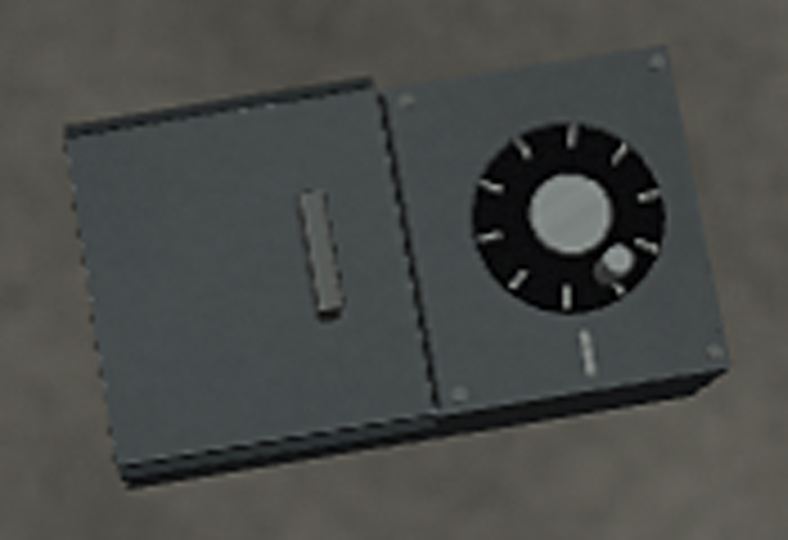

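View pics/scz.png

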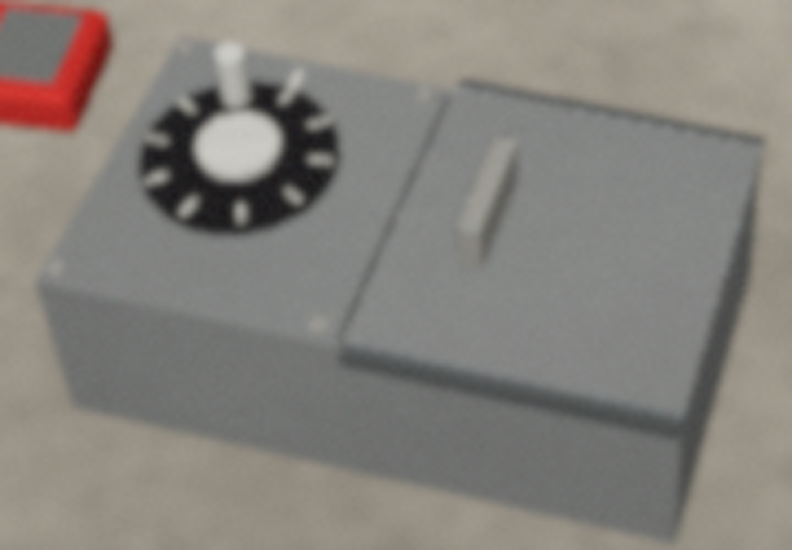

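```bash
python3 - <<'E'
from h import *
p=camera_params("top");ps=camera_params("scene")
def T(u,v): return [265+(u+.5)/4.5-.5,150+(v+.5)/4.5-.5]
def S(u,v): return [170+(u+.5)/4.4-.5,215+(v+.5)/4.4-.5]
print("cam",ray(p,[[320,240]])[0])
def tri(a,b):
    c1,d1=ray(p,[a]);c2,d2=ray(ps,[b]);d1=d1[0];d2=d2[0]
    s=np.linalg.lstsq(np.c_[d1,-d2],c2-c1,rcond=None)[0]
    A=c1+s[0]*d1;B=c2+s[1]*d2;return (A+B)/2,np.linalg.norm(A-B)
dial=onz(p,[[390.87,198.29]],.121)[0]
print("dial",dial,"scene",onz(ps,[S(239,158)],.121), "hub top tri",tri(T(570,214),S(238,146)))
print("post",onz(p,[T(620,258)],.154),tri(T(620,258),S(230,48)),onz(ps,[S(230,48)],.154))
print("ridge ends",onz(p,[T(314,191),T(329,306)],.135))
print("ridge mid sc",onz(ps,[S(487,187)],.135))
c=onz(p,[T(665,47),T(728,370),T(382,92),T(437,408)],.1);print("corners",c)
for a,b in((1,0),(3,2)): 
    v=c[b]-c[a];print(np.linalg.norm(v),np.degrees(np.arctan2(v[1],v[0])))
v=c[2]-c[0];print(np.linalg.norm(v),np.degrees(np.arctan2(v[1],v[0]))-90)
cs=onz(ps,[S(185,38),S(40,285)],.1);print("sc",cs);v=cs[1]-cs[0];print(np.linalg.norm(v),np.degrees(np.arctan2(v[1],v[0])))
E
```

```text
cam [0.32107765 0.01381599 1.16730787]
dial [ 0.56059278 -0.14770104  0.121     ] scene [[ 0.56514247 -0.14824871  0.121     ]] hub top tri (array([ 0.56232623, -0.14869049,  0.12630789]), np.float64(0.0018097069861490688))
post [[ 0.53402445 -0.16694867  0.154     ]] (array([ 0.53320381, -0.16651639,  0.15895719]), np.float64(0.0009761306809792681)) [[ 0.52922315 -0.17024092  0.154     ]]
ridge ends [[ 0.57169599 -0.02191249  0.135     ]
 [ 0.51475151 -0.02862809  0.135     ]]
ridge mid sc [[ 0.54384921 -0.02544856  0.135     ]]
corners [[ 0.6553609  -0.20325267  0.1       ]
 [ 0.48829438 -0.22934657  0.1       ]
 [ 0.63158162 -0.05811305  0.1       ]
 [ 0.46968022 -0.08319416  0.1       ]]
0.16909201931355428 8.877229870749495
0.16383261906122745 8.80602743809831
0.1470746816171215 9.304517047118637
sc [[ 0.48803817 -0.23042891  0.1       ]
 [ 0.65676012 -0.20283983  0.1       ]]
0.17096272071216664 9.286705497733323
```

>>> {"fn": "arm_command", "kwargs": {"motion": [{"grip": 1, "tx": -30.6, "ty": -19.3, "tz": 0, "yaw": -0.93}, {"grip": 1, "tx": -30.6, "ty": -19.3, "tz": 0, "yaw": -0.93}, {"grip": 1, "tx": -30.6, "ty": -19.3, "tz": 0, "yaw": -0.93}, {"grip": 1, "tx": -30.6, "ty": -19.3, "tz": 0, "yaw": -0.93}, {"grip": 1, "tx": -30.6, "ty": -19.3, "tz": 0, "yaw": -0.93}, {"grip": 1, "tx": -55.9, "ty": -65.2, "tz": 0, "yaw": -0.93}, {"grip": 1, "tx": -55.9, "ty": -65.2, "tz": 0, "yaw": -0.93}, {"grip": 1, "tx": -55.9, "ty": -65.2, "tz": 0, "yaw": -0.93}, {"grip": 1, "tx": -55.9, "ty": -65.2, "tz": 0, "yaw": -0.93}, {"grip": 1, "tx": -55.9, "ty": -65.2, "tz": 0, "yaw": -0.93}, {"grip": 1, "tx": -55.9, "ty": -65.2, "tz": 0, "yaw": -0.93}, {"grip": 1, "tx": -55.9, "ty": -65.2, "tz": 0, "yaw": -0.93}, {"grip": 1, "tx": -55.9, "ty": -65.2, "tz": 0, "yaw": -0.93}, {"grip": 1, "tx": -55.9, "ty": -65.2, "tz": 0, "yaw": -0.93}, {"grip": 1, "tx": -55.9, "ty": -65.2, "tz": 0, "yaw": -0.93}]}}

```text
time_s: 1.98
tcp_pos: [0.5336, -0.1719, 0.2307]
ee_rot: [[-0.837, -0.548, -0.001], [-0.548, 0.837, -0.002], [0.002, -0.001, -1.0]]
contact_force: [0.2, 1.7, -0.3]
width: 0.0854
```

```bash
python3 - <<'E'
from h import *
s=sense();print({k:np.round(v,4).tolist() for k,v in s.items() if k!='tau'})
p=camera_params("wrist");im=capture("wrist");cv2.imwrite("pics/w1.png",im[...,::-1])
import pickle;pickle.dump(p,open("w1.pkl","wb"));print({k:np.round(v,4).tolist() for k,v in p.items()})
print(proj(p,[[.561,-.148,.121],[.534,-.167,.154]]))
E
```

```text
{'time_s': 1.975, 'joints': [0.2512, 0.4051, -0.036, 1.745, 0.0198, 0.9922, 2.3578], 'dq': [0.0017, 0.0086, -0.0608, -0.0097, -0.0254, 0.0206, 0.0245], 'tcp_pos': [0.5336, -0.1719, 0.2307], 'ee_rot': [[-0.8366, -0.5477, -0.0009], [-0.5477, 0.8366, -0.0022], [0.002, -0.0013, -1.0]], 'contact_force': [0.1706, 1.6591, -0.3231], 'moment': [0.0538, -0.0059, -0.0315], 'width': 0.0854}
{'vertical_fov': 61.8514, 'cx': 319.0494, 'cy': 233.549, 'dist': [-0.0762, 0.0, 0.0, 0.0, 0.0], 'R': [[-0.5472, 0.837, -0.0017], [0.7937, 0.5196, 0.3163], [0.2656, 0.1717, -0.9487]], 't': [0.4378, -0.3741, 0.2685]}
[[328.82315151 280.58858026]
 [328.54970638 253.4950433 ]]
```

View pics/w1.png

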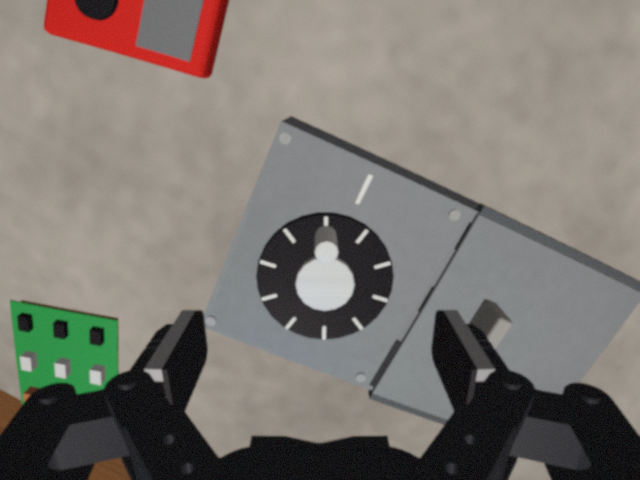

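The wrist view shows the post top at about (326,252), the dial centre at about (325,276) and the ridge at (495,322). I'll take another picture now that the arm has settled and measure from that.

```bash
python3 - <<'E'
from h import *
s=sense();print(s['tcp_pos'],s['contact_force'])
p=camera_params("wrist");im=capture("wrist")[...,::-1].copy();cv2.imwrite("pics/w2.png",im)
g=cv2.cvtColor(im,cv2.COLOR_BGR2GRAY)
m=(g<70).astype(np.uint8);m[:195]=0;m[355:]=0;m[:,:235]=0;m[:,412:]=0
m[300:,:250]=0
m=cv2.morphologyEx(m,cv2.MORPH_OPEN,np.ones((3,3)));m=cv2.morphologyEx(m,cv2.MORPH_CLOSE,np.ones((5,5)))
cs,_=cv2.findContours(m,cv2.RETR_EXTERNAL,cv2.CHAIN_APPROX_NONE)
k=max(cs,key=cv2.contourArea);h=cv2.convexHull(k);e=cv2.fitEllipse(h);print(e)
W=onz(p,h.reshape(-1,2),.121);c=cv2.fitEllipse(W[:,:2].astype(np.float32)*1000);print("dial",c)
print("disc bottom?",cv2.fitEllipse(onz(p,h.reshape(-1,2),.1)[:,:2].astype(np.float32)*1000))
# post top: bright circle
z=cv2.resize(im[200:350,250:400],None,fx=4,fy=4,interpolation=cv2.INTER_CUBIC);cv2.imwrite("pics/w2z.png",z)
print(proj(p,[[.561,-.148,.121],[.534,-.167,.154]]))
E
```

```text
[ 0.53373318 -0.16939691  0.23067682] [ 0.84311734 -0.56515534  0.09989081]
((321.2346496582031, 273.1142883300781), (125.67300415039062, 135.36106872558594), 90.32946014404297)
dial ((561.5076293945312, -151.25633239746094), (93.53612518310547, 94.93114471435547), 128.49972534179688)
disc bottom? ((569.4923095703125, -145.86605834960938), (101.31050872802734, 102.82144927978516), 128.50003051757812)
[[325.57945201 278.57153671]
 [324.9483576  251.10270126]]
```

View pics/w2z.png

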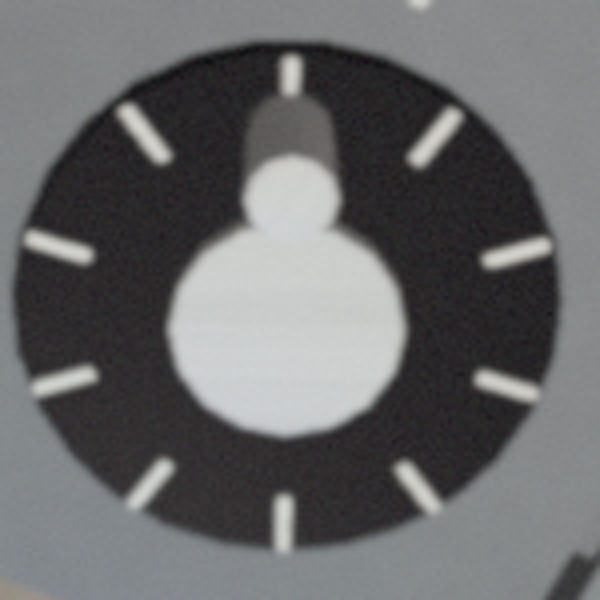

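>>> {"fn": "arm_command", "kwargs": {"motion": [{"grip": 1, "tx": 0, "ty": 0, "tz": 4, "yaw": 0}, {"grip": 1, "tx": 0, "ty": 0, "tz": 7.5, "yaw": 0}, {"grip": 1, "tx": 0, "ty": 0, "tz": 9.4, "yaw": 0}, {"grip": 1, "tx": 0, "ty": 0, "tz": 9.8, "yaw": 0}, {"grip": 1, "tx": 0, "ty": 0, "tz": 9.8, "yaw": 0}, {"grip": 1, "tx": 0, "ty": 0, "tz": 9.8, "yaw": 0}]}}

```text
time_s: 2.82
tcp_pos: [0.5348, -0.1659, 0.1343]
ee_rot: [[-0.832, -0.555, 0.002], [-0.555, 0.832, -0.0], [-0.001, -0.001, -1.0]]
contact_force: [-0.2, -0.7, 0.4]
width: 0.0855
```

```bash
python3 - <<'E'
from h import *
s=sense();print(s['time_s'],s['tcp_pos'],s['contact_force'],s['dq'].round(3) if hasattr(s['dq'],'round') else s['dq'])
p=camera_params("wrist");im=capture("wrist")[...,::-1].copy();cv2.imwrite("pics/w3.png",im)
print(proj(p,[[.5615,-.1495,.121],[.534,-.168,.154]]))
E
```

```text
2.825 [ 0.53481556 -0.16585952  0.13432161] [-0.21868097 -0.74834967  0.44403108] [ 0.003  0.     0.002  0.001  0.    -0.002  0.   ]
[[319.97030895 359.79766527]
 [319.64923424 338.91742536]]
```

View pics/w3.png

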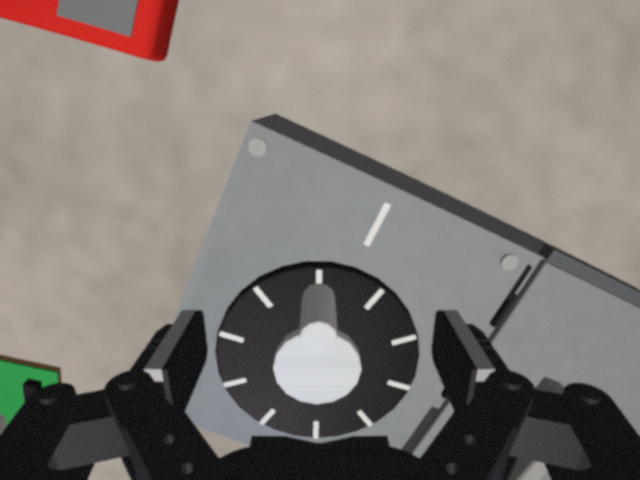

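>>> {"fn": "arm_command", "kwargs": {"motion": [{"grip": 1, "tx": 0.15, "ty": 0, "tz": 0.4, "yaw": 0}, {"grip": 0.5, "tx": 0.15, "ty": 0, "tz": 0.4, "yaw": 0}, {"grip": 0.3, "tx": 0.15, "ty": 0, "tz": 0.4, "yaw": 0}, {"grip": 0.22, "tx": 0.15, "ty": 0, "tz": 0.4, "yaw": 0}, {"grip": 0.15, "tx": 0.15, "ty": 0, "tz": 0.4, "yaw": 0}, {"grip": 0.1, "tx": 0.15, "ty": 0, "tz": 0.4, "yaw": 0}, {"grip": 0, "tx": 0.15, "ty": 0, "tz": 0.4, "yaw": 0}, {"grip": 0, "tx": 0.15, "ty": 0, "tz": 0.4, "yaw": 0}, {"grip": 0, "tx": 0.15, "ty": 0, "tz": 0.4, "yaw": 0}]}}

```text
time_s: 4.0
tcp_pos: [0.5331, -0.1673, 0.1295]
ee_rot: [[-0.833, -0.554, 0.0], [-0.554, 0.833, -0.0], [-0.0, -0.001, -1.0]]
contact_force: [0.7, -0.8, 2.8]
width: 0.0116
```

```bash
python3 - <<'E'
from h import *
s=sense();print(s['time_s'],s['tcp_pos'],s['contact_force'],s['width'],s['moment'])
p=camera_params("wrist");im=capture("wrist")[...,::-1].copy();cv2.imwrite("pics/w4.png",im)
E
```

```text
4.0 [ 0.53313588 -0.16731109  0.12945005] [ 0.71961735 -0.82496909  2.76646972] 0.01158146122084391 [-0.46886653 -0.01210827  0.02250652]
```

View pics/w4.png

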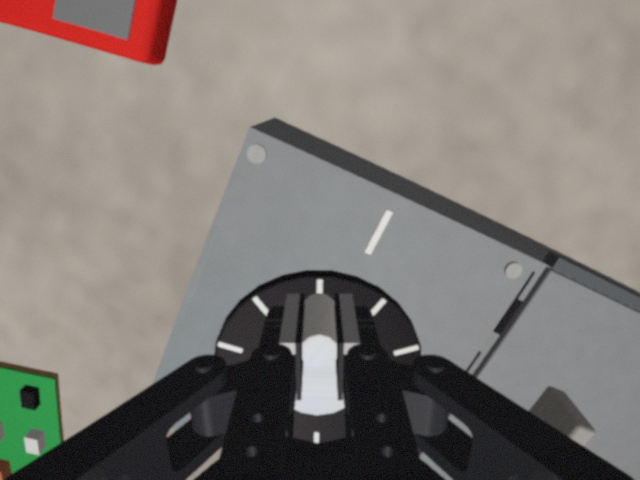

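```bash
cat > arc.py <<'E'
import sys;from h import *
# usage: arc.py phi_now dphi_total n  (deg) [radial correction cmd dx dy mm world]
a,d,n=float(sys.argv[1]),float(sys.argv[2]),int(sys.argv[3])
ex=[float(v) for v in sys.argv[4:6]] or [0,0]
s=sense();R=np.array(s['ee_rot']);r=34.
P=lambda q:r*np.array([np.cos(np.radians(q)),np.sin(np.radians(q)),0])
for i in range(1,n+1):
    v=P(a+d*i/n)-P(a)+np.array([*ex,0]);t=R.T@v
    print('{"grip": 0, "tx": %.2f, "ty": %.2f, "tz": 0, "yaw": 0},'%(t[0]/10,t[1]/10),end=' ')
print()
E
cat > st.py <<'E'
import sys;from h import *
s=sense();C=np.array([.5616,-.1488]);v=s['tcp_pos'][:2]-C;q=np.arctan2(v[1],v[0]);f=np.array(s['contact_force'])
print('t',s['time_s'],'tcp',np.round(s['tcp_pos'],4),'r %.4f phi %.2f'%(np.hypot(*v),np.degrees(q)%360),'F',f.round(1),'Frad %.1f Ftan(ccw) %.1f'%(f[0]*np.cos(q)+f[1]*np.sin(q),-f[0]*np.sin(q)+f[1]*np.cos(q)),'w %.4f'%s['width'])
E
python3 st.py; python3 arc.py 213 -25 6
```

```text
t 4.05 tcp [ 0.5331 -0.1673  0.1294] r 0.0340 phi 213.01 F [-1.  -2.2  3.8] Frad 2.0 Ftan(ccw) 1.3 w 0.0120
{"grip": 0, "tx": -0.01, "ty": 0.25, "tz": 0, "yaw": 0}, {"grip": 0, "tx": -0.04, "ty": 0.49, "tz": 0, "yaw": 0}, {"grip": 0, "tx": -0.09, "ty": 0.73, "tz": 0, "yaw": 0}, {"grip": 0, "tx": -0.15, "ty": 0.97, "tz": 0, "yaw": 0}, {"grip": 0, "tx": -0.24, "ty": 1.21, "tz": 0, "yaw": 0}, {"grip": 0, "tx": -0.33, "ty": 1.43, "tz": 0, "yaw": 0},
```

>>> {"fn": "arm_command", "kwargs": {"motion": [{"grip": 0, "tx": -0.01, "ty": 0.25, "tz": 0, "yaw": 0}, {"grip": 0, "tx": -0.04, "ty": 0.49, "tz": 0, "yaw": 0}, {"grip": 0, "tx": -0.09, "ty": 0.73, "tz": 0, "yaw": 0}, {"grip": 0, "tx": -0.15, "ty": 0.97, "tz": 0, "yaw": 0}, {"grip": 0, "tx": -0.24, "ty": 1.21, "tz": 0, "yaw": 0}, {"grip": 0, "tx": -0.33, "ty": 1.43, "tz": 0, "yaw": 0}]}}

```text
time_s: 4.8
tcp_pos: [0.5279, -0.1532, 0.1294]
ee_rot: [[-0.832, -0.554, 0.0], [-0.554, 0.832, -0.0], [-0.0, -0.0, -1.0]]
contact_force: [2.6, -2.8, 3.5]
width: 0.0121
```

```bash
python3 st.py; python3 arc.py 188 -5 1; python3 arc.py 183 -5 1;
```

```text
t 4.8 tcp [ 0.5279 -0.1532  0.1294] r 0.0340 phi 187.36 F [ 2.6 -2.8  3.5] Frad -2.3 Ftan(ccw) 3.2 w 0.0121
{"grip": 0, "tx": -0.14, "ty": 0.26, "tz": 0, "yaw": 0}, 
{"grip": 0, "tx": -0.16, "ty": 0.25, "tz": 0, "yaw": 0},
```

```bash
for a in $(seq 188 -5 -20); do echo -n "$a "; python3 arc.py $a -5 1; done
```

```text
188 {"grip": 0, "tx": -0.14, "ty": 0.26, "tz": 0, "yaw": 0}, 
183 {"grip": 0, "tx": -0.16, "ty": 0.25, "tz": 0, "yaw": 0}, 
178 {"grip": 0, "tx": -0.18, "ty": 0.23, "tz": 0, "yaw": 0}, 
173 {"grip": 0, "tx": -0.20, "ty": 0.22, "tz": 0, "yaw": 0}, 
168 {"grip": 0, "tx": -0.22, "ty": 0.20, "tz": 0, "yaw": 0}, 
163 {"grip": 0, "tx": -0.24, "ty": 0.18, "tz": 0, "yaw": 0}, 
158 {"grip": 0, "tx": -0.25, "ty": 0.16, "tz": 0, "yaw": 0}, 
153 {"grip": 0, "tx": -0.26, "ty": 0.13, "tz": 0, "yaw": 0}, 
148 {"grip": 0, "tx": -0.28, "ty": 0.11, "tz": 0, "yaw": 0}, 
143 {"grip": 0, "tx": -0.28, "ty": 0.09, "tz": 0, "yaw": 0}, 
138 {"grip": 0, "tx": -0.29, "ty": 0.06, "tz": 0, "yaw": 0}, 
133 {"grip": 0, "tx": -0.29, "ty": 0.04, "tz": 0, "yaw": 0}, 
128 {"grip": 0, "tx": -0.30, "ty": 0.01, "tz": 0, "yaw": 0}, 
123 {"grip": 0, "tx": -0.30, "ty": -0.02, "tz": 0, "yaw": 0}, 
118 {"grip": 0, "tx": -0.29, "ty": -0.04, "tz": 0, "yaw": 0}, 
113 {"grip": 0, "tx": -0.29, "ty": -0.07, "tz": 0, "yaw": 0}, 
108 {"grip": 0, "tx": -0.28, "ty": -0.09, "tz": 0, "yaw": 0}, 
103 {"grip": 0, "tx": -0.27, "ty": -0.12, 
[... 796 characters left out ...]
": -0.30, "tz": 0, "yaw": 0}, 
33 {"grip": 0, "tx": 0.02, "ty": -0.30, "tz": 0, "yaw": 0}, 
28 {"grip": 0, "tx": 0.04, "ty": -0.29, "tz": 0, "yaw": 0}, 
23 {"grip": 0, "tx": 0.07, "ty": -0.29, "tz": 0, "yaw": 0}, 
18 {"grip": 0, "tx": 0.09, "ty": -0.28, "tz": 0, "yaw": 0}, 
13 {"grip": 0, "tx": 0.12, "ty": -0.27, "tz": 0, "yaw": 0}, 
8 {"grip": 0, "tx": 0.14, "ty": -0.26, "tz": 0, "yaw": 0}, 
3 {"grip": 0, "tx": 0.16, "ty": -0.25, "tz": 0, "yaw": 0}, 
-2 {"grip": 0, "tx": 0.18, "ty": -0.23, "tz": 0, "yaw": 0}, 
-7 {"grip": 0, "tx": 0.20, "ty": -0.22, "tz": 0, "yaw": 0}, 
-12 {"grip": 0, "tx": 0.22, "ty": -0.20, "tz": 0, "yaw": 0}, 
-17 {"grip": 0, "tx": 0.24, "ty": -0.18, "tz": 0, "yaw": 0},
```

>>> {"fn": "arm_command", "kwargs": {"motion": [{"grip": 0, "tx": -0.14, "ty": 0.26, "tz": 0, "yaw": 0}]}}

```text
time_s: 4.92
tcp_pos: [0.5277, -0.1503, 0.1294]
ee_rot: [[-0.833, -0.554, 0.0], [-0.554, 0.833, -0.0], [-0.0, -0.0, -1.0]]
contact_force: [3.1, -3.7, 2.6]
width: 0.0116
```

>>> {"fn": "arm_command", "kwargs": {"motion": [{"grip": 0, "tx": -0.16, "ty": 0.25, "tz": 0, "yaw": 0}]}}

```text
time_s: 5.05
tcp_pos: [0.5277, -0.1473, 0.1294]
ee_rot: [[-0.832, -0.554, 0.0], [-0.554, 0.832, -0.0], [-0.0, -0.0, -1.0]]
contact_force: [2.7, -5.2, 2.2]
width: 0.0117
```

>>> {"fn": "arm_command", "kwargs": {"motion": [{"grip": 0, "tx": 0, "ty": 0, "tz": 0, "yaw": 0}]}}

```text
time_s: 5.18
tcp_pos: [0.5277, -0.1469, 0.1293]
ee_rot: [[-0.832, -0.555, 0.0], [-0.555, 0.832, 0.0], [-0.0, 0.0, -1.0]]
contact_force: [2.9, -2.3, 3.1]
width: 0.0118
```

>>> {"fn": "arm_command", "kwargs": {"motion": [{"grip": 0, "tx": -0.18, "ty": 0.23, "tz": 0, "yaw": 0}]}}

```text
time_s: 5.3
tcp_pos: [0.5279, -0.1447, 0.1293]
ee_rot: [[-0.833, -0.554, 0.0], [-0.554, 0.833, -0.0], [-0.0, -0.0, -1.0]]
contact_force: [3.3, -4.3, 2.2]
width: 0.012
```

```bash
python3 st.py
```

```text
t 5.3 tcp [ 0.5279 -0.1447  0.1293] r 0.0340 phi 173.10 F [ 3.3 -4.3  2.2] Frad -3.8 Ftan(ccw) 3.8 w 0.0120
```

>>> {"fn": "arm_command", "kwargs": {"motion": [{"grip": 0, "tx": -0.2, "ty": 0.22, "tz": 0, "yaw": 0}]}}

```text
time_s: 5.42
tcp_pos: [0.5284, -0.1418, 0.1293]
ee_rot: [[-0.833, -0.554, 0.001], [-0.554, 0.833, -0.0], [-0.0, -0.001, -1.0]]
contact_force: [3.0, -5.1, 2.6]
width: 0.0119
```

```bash
python3 st.py
```

```text
t 5.425 tcp [ 0.5284 -0.1418  0.1293] r 0.0340 phi 168.16 F [ 3.  -5.1  2.6] Frad -4.0 Ftan(ccw) 4.4 w 0.0119
```

>>> {"fn": "arm_command", "kwargs": {"motion": [{"grip": 0, "tx": -0.22, "ty": 0.2, "tz": 0, "yaw": 0}]}}

```text
time_s: 5.55
tcp_pos: [0.5291, -0.139, 0.1293]
ee_rot: [[-0.833, -0.554, 0.0], [-0.554, 0.833, -0.001], [-0.0, -0.001, -1.0]]
contact_force: [4.4, -5.1, 1.7]
width: 0.0114
```

```bash
python3 st.py
```

```text
t 5.55 tcp [ 0.5291 -0.139   0.1293] r 0.0340 phi 163.29 F [ 4.4 -5.1  1.7] Frad -5.6 Ftan(ccw) 3.6 w 0.0114
```

>>> {"fn": "arm_command", "kwargs": {"motion": [{"grip": 0, "tx": -0.25, "ty": 0.14, "tz": 0, "yaw": 0}]}}

```text
time_s: 5.68
tcp_pos: [0.53, -0.1365, 0.1293]
ee_rot: [[-0.833, -0.554, -0.0], [-0.554, 0.833, -0.001], [0.0, -0.0, -1.0]]
contact_force: [1.1, -6.1, 4.6]
width: 0.0121
```

```bash
python3 st.py
```

```text
t 5.675 tcp [ 0.53   -0.1365  0.1293] r 0.0339 phi 158.75 F [ 1.1 -6.1  4.6] Frad -3.2 Ftan(ccw) 5.3 w 0.0121
```

>>> {"fn": "arm_command", "kwargs": {"motion": [{"grip": 0, "tx": -0.25, "ty": 0.16, "tz": 0, "yaw": 0}]}}

```text
time_s: 5.8
tcp_pos: [0.5311, -0.1339, 0.1293]
ee_rot: [[-0.833, -0.554, -0.0], [-0.554, 0.833, -0.001], [0.001, -0.0, -1.0]]
contact_force: [1.7, -6.0, 3.9]
width: 0.012
```

```bash
python3 st.py
```

```text
t 5.8 tcp [ 0.5311 -0.1339  0.1293] r 0.0339 phi 153.92 F [ 1.7 -6.   3.9] Frad -4.1 Ftan(ccw) 4.7 w 0.0120
```

>>> {"fn": "arm_command", "kwargs": {"motion": [{"grip": 0, "tx": -0.27, "ty": 0.11, "tz": 0, "yaw": 0}]}}

```text
time_s: 5.92
tcp_pos: [0.5325, -0.1315, 0.1293]
ee_rot: [[-0.833, -0.554, -0.001], [-0.554, 0.833, -0.001], [0.001, 0.0, -1.0]]
contact_force: [0.9, -5.1, 4.6]
width: 0.0115
```

```bash
python3 st.py
```

```text
t 5.925 tcp [ 0.5325 -0.1315  0.1293] r 0.0339 phi 149.22 F [ 0.9 -5.1  4.6] Frad -3.4 Ftan(ccw) 4.0 w 0.0115
```

>>> {"fn": "arm_command", "kwargs": {"motion": [{"grip": 0, "tx": -0.28, "ty": 0.11, "tz": 0, "yaw": 0}]}}

```text
time_s: 6.05
tcp_pos: [0.5342, -0.1289, 0.1293]
ee_rot: [[-0.833, -0.554, -0.001], [-0.554, 0.833, -0.0], [0.001, 0.0, -1.0]]
contact_force: [-0.1, -4.9, 4.8]
width: 0.0117
```

```bash
python3 st.py
```

```text
t 6.05 tcp [ 0.5342 -0.1289  0.1293] r 0.0339 phi 144.00 F [-0.1 -4.9  4.8] Frad -2.9 Ftan(ccw) 4.0 w 0.0117
```

>>> {"fn": "arm_command", "kwargs": {"motion": [{"grip": 0, "tx": -0.28, "ty": 0.09, "tz": 0, "yaw": 0}]}}

```text
time_s: 6.18
tcp_pos: [0.5361, -0.1265, 0.1293]
ee_rot: [[-0.833, -0.554, -0.001], [-0.554, 0.833, -0.0], [0.001, 0.0, -1.0]]
contact_force: [-0.1, -5.9, 5.1]
width: 0.0119
```

```bash
python3 st.py
```

```text
t 6.175 tcp [ 0.5361 -0.1265  0.1293] r 0.0339 phi 138.85 F [-0.1 -5.9  5.1] Frad -3.8 Ftan(ccw) 4.5 w 0.0119
```

>>> {"fn": "arm_command", "kwargs": {"motion": [{"grip": 0, "tx": -0.3, "ty": 0.05, "tz": 0, "yaw": 0}]}}

```text
time_s: 6.3
tcp_pos: [0.5381, -0.1244, 0.1293]
ee_rot: [[-0.833, -0.554, -0.001], [-0.554, 0.833, -0.0], [0.001, 0.0, -1.0]]
contact_force: [-0.8, -5.0, 5.2]
width: 0.0121
```

```bash
python3 st.py
```

```text
t 6.3 tcp [ 0.5381 -0.1244  0.1293] r 0.0339 phi 133.84 F [-0.8 -5.   5.2] Frad -3.1 Ftan(ccw) 4.0 w 0.0121
```

>>> {"fn": "arm_command", "kwargs": {"motion": [{"grip": 0, "tx": -0.3, "ty": 0.03, "tz": 0, "yaw": 0}]}}

```text
time_s: 6.42
tcp_pos: [0.5403, -0.1224, 0.1293]
ee_rot: [[-0.833, -0.554, -0.002], [-0.554, 0.833, -0.0], [0.001, 0.001, -1.0]]
contact_force: [-1.5, -5.4, 5.7]
width: 0.0122
```

```bash
python3 st.py
```

```text
t 6.425 tcp [ 0.5403 -0.1224  0.1293] r 0.0339 phi 128.89 F [-1.5 -5.4  5.7] Frad -3.2 Ftan(ccw) 4.6 w 0.0122
```

>>> {"fn": "arm_command", "kwargs": {"motion": [{"grip": 0, "tx": -0.3, "ty": 0, "tz": 0, "yaw": 0}]}}

```text
time_s: 6.55
tcp_pos: [0.5427, -0.1207, 0.1292]
ee_rot: [[-0.833, -0.554, -0.002], [-0.554, 0.833, -0.0], [0.002, 0.001, -1.0]]
contact_force: [-1.4, -4.9, 7.1]
width: 0.0122
```

```bash
python3 st.py
```

```text
t 6.55 tcp [ 0.5427 -0.1207  0.1292] r 0.0339 phi 123.91 F [-1.4 -4.9  7.1] Frad -3.3 Ftan(ccw) 3.9 w 0.0122
```

>>> {"fn": "arm_command", "kwargs": {"motion": [{"grip": 0, "tx": -0.3, "ty": -0.03, "tz": -0.03, "yaw": 0}]}}

```text
time_s: 6.68
tcp_pos: [0.5451, -0.1192, 0.1293]
ee_rot: [[-0.833, -0.554, -0.002], [-0.554, 0.833, -0.0], [0.002, 0.001, -1.0]]
contact_force: [-2.7, -4.0, 3.1]
width: 0.0122
```

```bash
python3 st.py
```

```text
t 6.675 tcp [ 0.5451 -0.1192  0.1293] r 0.0339 phi 119.23 F [-2.7 -4.   3.1] Frad -2.2 Ftan(ccw) 4.3 w 0.0122
```

Good. Next step, from 118.

>>> {"fn": "arm_command", "kwargs": {"motion": [{"grip": 0, "tx": -0.29, "ty": -0.05, "tz": -0.01, "yaw": 0}]}}

```text
time_s: 6.8
tcp_pos: [0.5478, -0.1178, 0.1293]
ee_rot: [[-0.833, -0.554, -0.002], [-0.554, 0.833, 0.0], [0.002, 0.002, -1.0]]
contact_force: [-2.7, -4.2, 4.4]
width: 0.0118
```

```bash
python3 st.py
```

```text
t 6.8 tcp [ 0.5478 -0.1178  0.1293] r 0.0339 phi 113.98 F [-2.7 -4.2  4.4] Frad -2.8 Ftan(ccw) 4.2 w 0.0118
```

>>> {"fn": "arm_command", "kwargs": {"motion": [{"grip": 0, "tx": -0.29, "ty": -0.07, "tz": -0.01, "yaw": 0}]}}

```text
time_s: 6.92
tcp_pos: [0.5509, -0.1166, 0.1294]
ee_rot: [[-0.832, -0.554, -0.002], [-0.554, 0.832, 0.0], [0.002, 0.002, -1.0]]
contact_force: [-2.8, -2.9, 2.4]
width: 0.0122
```

```bash
python3 st.py
```

```text
t 6.925 tcp [ 0.5509 -0.1166  0.1294] r 0.0339 phi 108.41 F [-2.8 -2.9  2.4] Frad -1.9 Ftan(ccw) 3.6 w 0.0122
```

>>> {"fn": "arm_command", "kwargs": {"motion": [{"grip": 0, "tx": -0.28, "ty": -0.1, "tz": 0, "yaw": 0}]}}

```text
time_s: 7.05
tcp_pos: [0.554, -0.1158, 0.1294]
ee_rot: [[-0.832, -0.554, -0.002], [-0.554, 0.832, 0.001], [0.001, 0.001, -1.0]]
contact_force: [-3.3, -1.9, 2.3]
width: 0.0117
```

```bash
python3 st.py
```

```text
t 7.05 tcp [ 0.554  -0.1158  0.1294] r 0.0339 phi 102.92 F [-3.3 -1.9  2.3] Frad -1.1 Ftan(ccw) 3.6 w 0.0117
```

>>> {"fn": "arm_command", "kwargs": {"motion": [{"grip": 0, "tx": -0.27, "ty": -0.12, "tz": 0, "yaw": 0}]}}

```text
time_s: 7.18
tcp_pos: [0.5571, -0.1152, 0.1294]
ee_rot: [[-0.832, -0.554, -0.001], [-0.554, 0.832, 0.001], [0.001, 0.001, -1.0]]
contact_force: [-3.9, -1.2, 1.1]
width: 0.0118
```

```bash
python3 st.py
```

```text
t 7.175 tcp [ 0.5571 -0.1152  0.1294] r 0.0339 phi 97.59 F [-3.9 -1.2  1.1] Frad -0.7 Ftan(ccw) 4.0 w 0.0118
```

>>> {"fn": "arm_command", "kwargs": {"motion": [{"grip": 0, "tx": -0.26, "ty": -0.14, "tz": 0, "yaw": 0}]}}

```text
time_s: 7.3
tcp_pos: [0.5602, -0.115, 0.1295]
ee_rot: [[-0.832, -0.554, -0.001], [-0.554, 0.832, 0.001], [0.001, 0.001, -1.0]]
contact_force: [-3.7, -1.6, 0.7]
width: 0.0116
```

```bash
python3 st.py
```

```text
t 7.3 tcp [ 0.5602 -0.115   0.1295] r 0.0339 phi 92.38 F [-3.7 -1.6  0.7] Frad -1.4 Ftan(ccw) 3.7 w 0.0116
```

>>> {"fn": "arm_command", "kwargs": {"motion": [{"grip": 0, "tx": -0.25, "ty": -0.16, "tz": 0, "yaw": 0}]}}

```text
time_s: 7.42
tcp_pos: [0.5633, -0.115, 0.1295]
ee_rot: [[-0.832, -0.554, -0.001], [-0.554, 0.832, 0.0], [0.001, 0.001, -1.0]]
contact_force: [-3.3, -0.5, 0.0]
width: 0.0119
```

```bash
python3 st.py
```

```text
t 7.425 tcp [ 0.5633 -0.115   0.1295] r 0.0339 phi 87.19 F [-3.3 -0.5  0. ] Frad -0.7 Ftan(ccw) 3.3 w 0.0119
```

>>> {"fn": "arm_command", "kwargs": {"motion": [{"grip": 0, "tx": -0.23, "ty": -0.18, "tz": 0, "yaw": 0}]}}

```text
time_s: 7.55
tcp_pos: [0.5663, -0.1153, 0.1295]
ee_rot: [[-0.832, -0.554, -0.001], [-0.554, 0.832, 0.0], [0.0, 0.001, -1.0]]
contact_force: [-4.2, -0.1, -0.8]
width: 0.0118
```

```bash
python3 st.py
```

```text
t 7.55 tcp [ 0.5663 -0.1153  0.1295] r 0.0338 phi 82.07 F [-4.2 -0.1 -0.8] Frad -0.7 Ftan(ccw) 4.1 w 0.0118
```

>>> {"fn": "arm_command", "kwargs": {"motion": [{"grip": 0, "tx": -0.22, "ty": -0.2, "tz": 0, "yaw": 0}]}}

```text
time_s: 7.68
tcp_pos: [0.5693, -0.1158, 0.1296]
ee_rot: [[-0.832, -0.554, -0.001], [-0.554, 0.832, 0.0], [0.0, 0.001, -1.0]]
contact_force: [-4.8, -0.4, -1.3]
width: 0.0119
```

```bash
python3 st.py
```

```text
t 7.675 tcp [ 0.5693 -0.1158  0.1296] r 0.0339 phi 76.93 F [-4.8 -0.4 -1.3] Frad -1.5 Ftan(ccw) 4.6 w 0.0119
```

>>> {"fn": "arm_command", "kwargs": {"motion": [{"grip": 0, "tx": -0.2, "ty": -0.22, "tz": 0.01, "yaw": 0}]}}

```text
time_s: 7.8
tcp_pos: [0.5722, -0.1166, 0.1295]
ee_rot: [[-0.832, -0.554, -0.0], [-0.554, 0.832, 0.0], [0.0, 0.001, -1.0]]
contact_force: [-3.3, 0.6, -1.7]
width: 0.0119
```

```bash
python3 st.py
```

```text
t 7.8 tcp [ 0.5722 -0.1166  0.1295] r 0.0339 phi 71.77 F [-3.3  0.6 -1.7] Frad -0.5 Ftan(ccw) 3.3 w 0.0119
```

>>> {"fn": "arm_command", "kwargs": {"motion": [{"grip": 0, "tx": -0.18, "ty": -0.24, "tz": 0, "yaw": 0}]}}

```text
time_s: 7.92
tcp_pos: [0.5751, -0.1177, 0.1296]
ee_rot: [[-0.832, -0.554, -0.0], [-0.554, 0.832, 0.0], [0.0, 0.0, -1.0]]
contact_force: [-4.0, -0.3, -2.2]
width: 0.0119
```

```bash
python3 st.py
```

```text
t 7.925 tcp [ 0.5751 -0.1177  0.1296] r 0.0339 phi 66.57 F [-4.  -0.3 -2.2] Frad -1.8 Ftan(ccw) 3.6 w 0.0119
```

>>> {"fn": "arm_command", "kwargs": {"motion": [{"grip": 0, "tx": -0.16, "ty": -0.25, "tz": 0.01, "yaw": 0}]}}

```text
time_s: 8.05
tcp_pos: [0.5779, -0.1189, 0.1296]
ee_rot: [[-0.832, -0.554, -0.0], [-0.554, 0.832, 0.0], [-0.0, 0.0, -1.0]]
contact_force: [-4.3, 0.7, -1.3]
width: 0.0118
```

```bash
python3 st.py
```

```text
t 8.05 tcp [ 0.5779 -0.1189  0.1296] r 0.0340 phi 61.41 F [-4.3  0.7 -1.3] Frad -1.5 Ftan(ccw) 4.1 w 0.0118
```

>>> {"fn": "arm_command", "kwargs": {"motion": [{"grip": 0, "tx": -0.13, "ty": -0.27, "tz": 0, "yaw": 0}]}}

```text
time_s: 8.18
tcp_pos: [0.5804, -0.1205, 0.1296]
ee_rot: [[-0.832, -0.554, -0.0], [-0.554, 0.832, 0.0], [0.0, 0.0, -1.0]]
contact_force: [-5.3, 1.6, 0.5]
width: 0.0119
```

```bash
python3 st.py
```

```text
t 8.175 tcp [ 0.5804 -0.1205  0.1296] r 0.0340 phi 56.47 F [-5.3  1.6  0.5] Frad -1.6 Ftan(ccw) 5.4 w 0.0119
```

>>> {"fn": "arm_command", "kwargs": {"motion": [{"grip": 0, "tx": -0.06, "ty": -0.14, "tz": 0, "yaw": 0}]}}

```text
time_s: 8.3
tcp_pos: [0.5815, -0.1212, 0.1295]
ee_rot: [[-0.832, -0.554, -0.0], [-0.554, 0.832, 0.0], [0.0, 0.001, -1.0]]
contact_force: [-5.9, 1.0, 0.1]
width: 0.012
```

```bash
python3 st.py
```

```text
t 8.3 tcp [ 0.5815 -0.1212  0.1295] r 0.0341 phi 54.20 F [-5.9  1.   0.1] Frad -2.6 Ftan(ccw) 5.4 w 0.0120
```

>>> {"fn": "arm_command", "kwargs": {"motion": [{"grip": 0, "tx": -0.05, "ty": -0.15, "tz": 0, "yaw": 0}]}}

```text
time_s: 8.43
tcp_pos: [0.5827, -0.122, 0.1295]
ee_rot: [[-0.832, -0.554, -0.001], [-0.554, 0.832, 0.0], [0.0, 0.001, -1.0]]
contact_force: [-5.1, 2.3, -0.9]
width: 0.0118
```

```bash
python3 st.py
```

```text
t 8.425 tcp [ 0.5827 -0.122   0.1295] r 0.0341 phi 51.76 F [-5.1  2.3 -0.9] Frad -1.4 Ftan(ccw) 5.5 w 0.0118
```

>>> {"fn": "arm_command", "kwargs": {"motion": [{"grip": 0, "tx": -0.09, "ty": -0.28, "tz": 0, "yaw": 0}]}}

```text
time_s: 8.55
tcp_pos: [0.5848, -0.1238, 0.1295]
ee_rot: [[-0.832, -0.554, -0.001], [-0.554, 0.832, 0.001], [0.0, 0.001, -1.0]]
contact_force: [-6.3, 1.8, -0.1]
width: 0.0117
```

```bash
python3 st.py
```

```text
t 8.55 tcp [ 0.5848 -0.1238  0.1295] r 0.0341 phi 47.17 F [-6.3  1.8 -0.1] Frad -2.9 Ftan(ccw) 5.8 w 0.0117
```

>>> {"fn": "arm_command", "kwargs": {"motion": [{"grip": 0, "tx": -0.04, "ty": -0.29, "tz": 0, "yaw": 0}]}}

```text
time_s: 8.68
tcp_pos: [0.5869, -0.1259, 0.1295]
ee_rot: [[-0.832, -0.554, -0.001], [-0.554, 0.832, 0.001], [0.0, 0.001, -1.0]]
contact_force: [-5.2, 2.5, -0.1]
width: 0.0119
```

```bash
python3 st.py
```

```text
t 8.675 tcp [ 0.5869 -0.1259  0.1295] r 0.0342 phi 42.19 F [-5.2  2.5 -0.1] Frad -2.2 Ftan(ccw) 5.4 w 0.0119
```

>>> {"fn": "arm_command", "kwargs": {"motion": [{"grip": 0, "tx": -0.03, "ty": -0.29, "tz": 0, "yaw": 0}]}}

```text
time_s: 8.8
tcp_pos: [0.5888, -0.128, 0.1295]
ee_rot: [[-0.832, -0.554, -0.001], [-0.554, 0.832, 0.001], [0.0, 0.001, -1.0]]
contact_force: [-5.3, 2.7, -0.0]
width: 0.0117
```

```bash
python3 st.py
```

```text
t 8.8 tcp [ 0.5888 -0.128   0.1295] r 0.0342 phi 37.46 F [-5.3  2.7 -0. ] Frad -2.6 Ftan(ccw) 5.3 w 0.0117
```

>>> {"fn": "arm_command", "kwargs": {"motion": [{"grip": 0, "tx": 0, "ty": -0.3, "tz": 0, "yaw": 0}]}}

```text
time_s: 8.93
tcp_pos: [0.5905, -0.1304, 0.1295]
ee_rot: [[-0.832, -0.555, -0.001], [-0.555, 0.832, 0.001], [-0.0, 0.001, -1.0]]
contact_force: [-4.4, 4.4, -1.4]
width: 0.012
```

```bash
python3 st.py
```

```text
t 8.925 tcp [ 0.5905 -0.1304  0.1295] r 0.0343 phi 32.49 F [-4.4  4.4 -1.4] Frad -1.4 Ftan(ccw) 6.1 w 0.0120
```

>>> {"fn": "arm_command", "kwargs": {"motion": [{"grip": 0, "tx": 0.01, "ty": -0.15, "tz": 0, "yaw": 0}]}}

```text
time_s: 9.05
tcp_pos: [0.5913, -0.1318, 0.1295]
ee_rot: [[-0.832, -0.554, -0.0], [-0.554, 0.832, 0.001], [-0.0, 0.001, -1.0]]
contact_force: [-4.9, 3.8, -0.3]
width: 0.0116
```

```bash
python3 st.py
```

```text
t 9.05 tcp [ 0.5913 -0.1318  0.1295] r 0.0343 phi 29.81 F [-4.9  3.8 -0.3] Frad -2.4 Ftan(ccw) 5.7 w 0.0116
```

>>> {"fn": "arm_command", "kwargs": {"motion": [{"grip": 0, "tx": 0.05, "ty": -0.3, "tz": 0, "yaw": 0}]}}

```text
time_s: 9.18
tcp_pos: [0.5926, -0.1341, 0.1296]
ee_rot: [[-0.832, -0.555, -0.0], [-0.555, 0.832, 0.001], [-0.0, 0.001, -1.0]]
contact_force: [-4.8, 2.8, -1.1]
width: 0.0119
```

```bash
python3 st.py
```

```text
t 9.175 tcp [ 0.5926 -0.1341  0.1296] r 0.0343 phi 25.34 F [-4.8  2.8 -1.1] Frad -3.1 Ftan(ccw) 4.6 w 0.0119
```

>>> {"fn": "arm_command", "kwargs": {"motion": [{"grip": 0, "tx": 0.08, "ty": -0.28, "tz": 0, "yaw": 0}]}}

```text
time_s: 9.3
tcp_pos: [0.5937, -0.1367, 0.1296]
ee_rot: [[-0.832, -0.555, 0.0], [-0.555, 0.832, 0.001], [-0.001, 0.001, -1.0]]
contact_force: [-4.9, 5.4, -1.3]
width: 0.0121
```

```bash
python3 st.py
```

```text
t 9.3 tcp [ 0.5937 -0.1367  0.1296] r 0.0343 phi 20.64 F [-4.9  5.4 -1.3] Frad -2.7 Ftan(ccw) 6.7 w 0.0121
```

Half step, since 6.7 N is a little high.

>>> {"fn": "arm_command", "kwargs": {"motion": [{"grip": 0, "tx": 0.05, "ty": -0.14, "tz": 0, "yaw": 0}]}}

```text
time_s: 9.43
tcp_pos: [0.5941, -0.1376, 0.1295]
ee_rot: [[-0.832, -0.555, -0.0], [-0.555, 0.832, 0.002], [-0.001, 0.002, -1.0]]
contact_force: [-5.1, 7.8, -0.8]
width: 0.0123
```

```bash
python3 st.py
```

```text
t 9.425 tcp [ 0.5941 -0.1376  0.1295] r 0.0344 phi 18.98 F [-5.1  7.8 -0.8] Frad -2.3 Ftan(ccw) 9.0 w 0.0123
```

>>> {"fn": "arm_command", "kwargs": {"motion": [{"grip": 0, "tx": 0.05, "ty": -0.14, "tz": 0, "yaw": 0}]}}

```text
time_s: 9.55
tcp_pos: [0.5944, -0.1384, 0.1295]
ee_rot: [[-0.831, -0.556, -0.0], [-0.556, 0.831, 0.003], [-0.001, 0.002, -1.0]]
contact_force: [-5.4, 8.9, 0.6]
width: 0.0118
```

```bash
python3 st.py
```

```text
t 9.55 tcp [ 0.5944 -0.1384  0.1295] r 0.0344 phi 17.53 F [-5.4  8.9  0.6] Frad -2.5 Ftan(ccw) 10.1 w 0.0118
```

>>> {"fn": "arm_command", "kwargs": {"motion": [{"grip": 0, "tx": 0.03, "ty": -0.07, "tz": 0, "yaw": 0}, {"grip": 0, "tx": 0.03, "ty": -0.07, "tz": 0, "yaw": 0}]}}

```text
time_s: 9.8
tcp_pos: [0.5945, -0.1388, 0.1295]
ee_rot: [[-0.831, -0.556, -0.0], [-0.556, 0.831, 0.003], [-0.001, 0.003, -1.0]]
contact_force: [-5.0, 8.2, -0.3]
width: 0.0119
```

```bash
python3 st.py
```

```text
t 9.8 tcp [ 0.5945 -0.1388  0.1295] r 0.0344 phi 16.83 F [-5.   8.2 -0.3] Frad -2.4 Ftan(ccw) 9.3 w 0.0119
```

```bash
python3 - <<'E'
from h import *
from scipy.optimize import least_squares
P=np.array([(.5331,-.1673),(.5279,-.1532),(.5284,-.1418),(.5325,-.1315),(.5427,-.1207),(.554,-.1158),(.5633,-.115),(.5751,-.1177),(.5848,-.1238),(.5905,-.1304),(.5945,-.1388)])
for fix in (0,1):
    f=lambda q:(np.hypot(*(P-q[:2]).T)-(.034 if fix else q[2]))*1e3
    s=least_squares(f,[.5616,-.1488,.034]);print(s.x,s.fun.round(2))
im=capture("top");cv2.imwrite("pics/top1.png",im[...,::-1])
a=cv2.imread("pics/top0.png")[150:270,265:440];b=im[150:270,265:440,::-1]
cv2.imwrite("pics/cmp.png",cv2.resize(np.vstack([a,b]),None,fx=2.5,fy=2.5))
E
sed -i 's/C=np.array(\[.5616,-.1488\])/C=np.array([.5619,-.1490])/' st.py; python3 st.py
```

```text
[ 0.56183567 -0.14905221  0.03415351] [-0.11  0.03  0.06  0.03  0.05  0.01 -0.07 -0.11 -0.02  0.05  0.08]
[ 0.56176975 -0.14887705  0.034     ] [ 0.08  0.14  0.11  0.04  0.02 -0.02 -0.09 -0.09  0.05  0.16  0.25]
t 9.85 tcp [ 0.5945 -0.1388  0.1295] r 0.0342 phi 17.30 F [-4.4  8.7  0. ] Frad -1.6 Ftan(ccw) 9.6 w 0.0120
```

View pics/cmp.png

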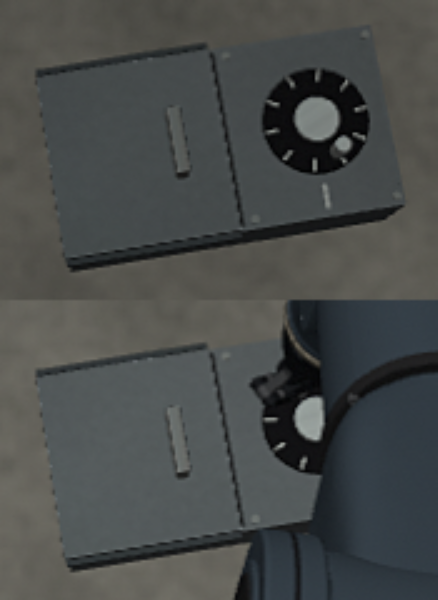

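```bash
python3 arc.py 15.3 60 6
```

```text
{"grip": 0, "tx": -0.14, "ty": 0.58, "tz": 0, "yaw": 0}, {"grip": 0, "tx": -0.17, "ty": 1.17, "tz": 0, "yaw": 0}, {"grip": 0, "tx": -0.11, "ty": 1.76, "tz": 0, "yaw": 0}, {"grip": 0, "tx": 0.06, "ty": 2.32, "tz": 0, "yaw": 0}, {"grip": 0, "tx": 0.33, "ty": 2.86, "tz": 0, "yaw": 0}, {"grip": 0, "tx": 0.68, "ty": 3.33, "tz": 0, "yaw": 0},
```

>>> {"fn": "arm_command", "kwargs": {"motion": [{"grip": 0, "tx": -0.14, "ty": 0.58, "tz": 0, "yaw": 0}, {"grip": 0, "tx": -0.17, "ty": 1.17, "tz": 0, "yaw": 0}, {"grip": 0, "tx": -0.11, "ty": 1.76, "tz": 0, "yaw": 0}, {"grip": 0, "tx": 0.06, "ty": 2.32, "tz": 0, "yaw": 0}, {"grip": 0, "tx": 0.33, "ty": 2.86, "tz": 0, "yaw": 0}, {"grip": 0, "tx": 0.68, "ty": 3.33, "tz": 0, "yaw": 0}]}}

```text
time_s: 10.6
tcp_pos: [0.5716, -0.1168, 0.1299]
ee_rot: [[-0.832, -0.555, 0.003], [-0.555, 0.832, 0.0], [-0.003, -0.001, -1.0]]
contact_force: [4.5, 0.9, -7.1]
width: 0.012
```

```bash
python3 st.py;python3 arc.py 75.3 100 10
```

```text
t 10.6 tcp [ 0.5716 -0.1168  0.1299] r 0.0336 phi 73.18 F [ 4.5  0.9 -7.1] Frad 2.2 Ftan(ccw) -4.0 w 0.0120
{"grip": 0, "tx": 0.43, "ty": 0.41, "tz": 0, "yaw": 0}, {"grip": 0, "tx": 0.93, "ty": 0.73, "tz": 0, "yaw": 0}, {"grip": 0, "tx": 1.47, "ty": 0.97, "tz": 0, "yaw": 0}, {"grip": 0, "tx": 2.05, "ty": 1.11, "tz": 0, "yaw": 0}, {"grip": 0, "tx": 2.64, "ty": 1.14, "tz": 0, "yaw": 0}, {"grip": 0, "tx": 3.23, "ty": 1.07, "tz": 0, "yaw": 0}, {"grip": 0, "tx": 3.79, "ty": 0.90, "tz": 0, "yaw": 0}, {"grip": 0, "tx": 4.32, "ty": 0.64, "tz": 0, "yaw": 0}, {"grip": 0, "tx": 4.80, "ty": 0.28, "tz": 0, "yaw": 0}, {"grip": 0, "tx": 5.21, "ty": -0.15, "tz": 0, "yaw": 0},
```

>>> {"fn": "arm_command", "kwargs": {"motion": [{"grip": 0, "tx": 0.43, "ty": 0.42, "tz": 0.03, "yaw": 0}, {"grip": 0, "tx": 0.92, "ty": 0.74, "tz": 0.03, "yaw": 0}, {"grip": 0, "tx": 1.46, "ty": 0.98, "tz": 0.03, "yaw": 0}, {"grip": 0, "tx": 2.04, "ty": 1.12, "tz": 0.03, "yaw": 0}, {"grip": 0, "tx": 2.63, "ty": 1.15, "tz": 0.03, "yaw": 0}, {"grip": 0, "tx": 3.22, "ty": 1.08, "tz": 0.03, "yaw": 0}, {"grip": 0, "tx": 3.78, "ty": 0.91, "tz": 0.03, "yaw": 0}, {"grip": 0, "tx": 4.31, "ty": 0.65, "tz": 0.03, "yaw": 0}, {"grip": 0, "tx": 4.79, "ty": 0.29, "tz": 0.03, "yaw": 0}, {"grip": 0, "tx": 5.2, "ty": -0.14, "tz": 0.03, "yaw": 0}]}}

```text
time_s: 11.85
tcp_pos: [0.5277, -0.148, 0.1294]
ee_rot: [[-0.833, -0.554, 0.0], [-0.554, 0.833, -0.0], [-0.0, -0.0, -1.0]]
contact_force: [2.5, 3.9, 0.7]
width: 0.0118
```

```bash
python3 st.py;python3 arc.py 175.3 100 10
```

```text
t 11.85 tcp [ 0.5277 -0.148   0.1294] r 0.0342 phi 178.37 F [2.5 3.9 0.7] Frad -2.4 Ftan(ccw) -4.0 w 0.0118
{"grip": 0, "tx": 0.33, "ty": -0.50, "tz": 0, "yaw": 0}, {"grip": 0, "tx": 0.56, "ty": -1.04, "tz": 0, "yaw": 0}, {"grip": 0, "tx": 0.70, "ty": -1.62, "tz": 0, "yaw": 0}, {"grip": 0, "tx": 0.73, "ty": -2.21, "tz": 0, "yaw": 0}, {"grip": 0, "tx": 0.66, "ty": -2.80, "tz": 0, "yaw": 0}, {"grip": 0, "tx": 0.49, "ty": -3.36, "tz": 0, "yaw": 0}, {"grip": 0, "tx": 0.23, "ty": -3.89, "tz": 0, "yaw": 0}, {"grip": 0, "tx": -0.13, "ty": -4.37, "tz": 0, "yaw": 0}, {"grip": 0, "tx": -0.56, "ty": -4.78, "tz": 0, "yaw": 0}, {"grip": 0, "tx": -1.05, "ty": -5.10, "tz": 0, "yaw": 0},
```

```bash
python3 arc.py 179 100 10 0.15 0
```

```text
{"grip": 0, "tx": 0.28, "ty": -0.52, "tz": 0, "yaw": 0}, {"grip": 0, "tx": 0.48, "ty": -1.08, "tz": 0, "yaw": 0}, {"grip": 0, "tx": 0.58, "ty": -1.67, "tz": 0, "yaw": 0}, {"grip": 0, "tx": 0.58, "ty": -2.26, "tz": 0, "yaw": 0}, {"grip": 0, "tx": 0.47, "ty": -2.84, "tz": 0, "yaw": 0}, {"grip": 0, "tx": 0.26, "ty": -3.40, "tz": 0, "yaw": 0}, {"grip": 0, "tx": -0.04, "ty": -3.91, "tz": 0, "yaw": 0}, {"grip": 0, "tx": -0.42, "ty": -4.36, "tz": 0, "yaw": 0}, {"grip": 0, "tx": -0.88, "ty": -4.74, "tz": 0, "yaw": 0}, {"grip": 0, "tx": -1.39, "ty": -5.03, "tz": 0, "yaw": 0},
```

>>> {"fn": "arm_command", "kwargs": {"motion": [{"grip": 0, "tx": 0.28, "ty": -0.52, "tz": 0, "yaw": 0}, {"grip": 0, "tx": 0.48, "ty": -1.08, "tz": 0, "yaw": 0}, {"grip": 0, "tx": 0.58, "ty": -1.67, "tz": 0, "yaw": 0}, {"grip": 0, "tx": 0.58, "ty": -2.26, "tz": 0, "yaw": 0}, {"grip": 0, "tx": 0.47, "ty": -2.84, "tz": 0, "yaw": 0}, {"grip": 0, "tx": 0.26, "ty": -3.4, "tz": 0, "yaw": 0}]}}

```text
time_s: 12.6
tcp_pos: [0.5439, -0.1783, 0.1293]
ee_rot: [[-0.833, -0.553, -0.001], [-0.553, 0.833, -0.0], [0.001, 0.0, -1.0]]
contact_force: [-2.7, 3.1, 4.8]
width: 0.0117
```

```bash
python3 st.py; python3 arc.py 239 100 10
```

```text
t 12.6 tcp [ 0.5439 -0.1783  0.1293] r 0.0344 phi 238.37 F [-2.7  3.1  4.8] Frad -1.2 Ftan(ccw) -3.9 w 0.0117
{"grip": 0, "tx": -0.30, "ty": -0.51, "tz": 0, "yaw": 0}, {"grip": 0, "tx": -0.68, "ty": -0.96, "tz": 0, "yaw": 0}, {"grip": 0, "tx": -1.14, "ty": -1.34, "tz": 0, "yaw": 0}, {"grip": 0, "tx": -1.66, "ty": -1.63, "tz": 0, "yaw": 0}, {"grip": 0, "tx": -2.21, "ty": -1.83, "tz": 0, "yaw": 0}, {"grip": 0, "tx": -2.80, "ty": -1.93, "tz": 0, "yaw": 0}, {"grip": 0, "tx": -3.39, "ty": -1.93, "tz": 0, "yaw": 0}, {"grip": 0, "tx": -3.97, "ty": -1.82, "tz": 0, "yaw": 0}, {"grip": 0, "tx": -4.53, "ty": -1.61, "tz": 0, "yaw": 0}, {"grip": 0, "tx": -5.04, "ty": -1.31, "tz": 0, "yaw": 0},
```

>>> {"fn": "arm_command", "kwargs": {"motion": [{"grip": 0, "tx": -0.3, "ty": -0.51, "tz": -0.02, "yaw": 0}, {"grip": 0, "tx": -0.68, "ty": -0.96, "tz": -0.02, "yaw": 0}, {"grip": 0, "tx": -1.14, "ty": -1.34, "tz": -0.02, "yaw": 0}, {"grip": 0, "tx": -1.66, "ty": -1.63, "tz": -0.02, "yaw": 0}, {"grip": 0, "tx": -2.21, "ty": -1.83, "tz": -0.02, "yaw": 0}, {"grip": 0, "tx": -2.8, "ty": -1.93, "tz": -0.02, "yaw": 0}, {"grip": 0, "tx": -3.39, "ty": -1.93, "tz": -0.02, "yaw": 0}, {"grip": 0, "tx": -3.97, "ty": -1.82, "tz": -0.02, "yaw": 0}, {"grip": 0, "tx": -4.53, "ty": -1.61, "tz": -0.02, "yaw": 0}, {"grip": 0, "tx": -5.04, "ty": -1.31, "tz": -0.02, "yaw": 0}]}}

```text
time_s: 13.85
tcp_pos: [0.5938, -0.1613, 0.1295]
ee_rot: [[-0.833, -0.553, 0.0], [-0.553, 0.833, -0.001], [0.001, -0.001, -1.0]]
contact_force: [-2.3, -5.2, 1.6]
width: 0.012
```

```bash
python3 st.py; python3 arc.py 339 60 6
```

```text
t 13.85 tcp [ 0.5938 -0.1613  0.1295] r 0.0342 phi 338.93 F [-2.3 -5.2  1.6] Frad -0.3 Ftan(ccw) -5.7 w 0.0120
{"grip": 0, "tx": -0.45, "ty": 0.38, "tz": 0, "yaw": 0}, {"grip": 0, "tx": -0.83, "ty": 0.84, "tz": 0, "yaw": 0}, {"grip": 0, "tx": -1.12, "ty": 1.36, "tz": 0, "yaw": 0}, {"grip": 0, "tx": -1.32, "ty": 1.91, "tz": 0, "yaw": 0}, {"grip": 0, "tx": -1.42, "ty": 2.50, "tz": 0, "yaw": 0}, {"grip": 0, "tx": -1.41, "ty": 3.09, "tz": 0, "yaw": 0},
```

>>> {"fn": "arm_command", "kwargs": {"motion": [{"grip": 0, "tx": -0.45, "ty": 0.38, "tz": 0, "yaw": 0}, {"grip": 0, "tx": -0.83, "ty": 0.84, "tz": 0, "yaw": 0}, {"grip": 0, "tx": -1.12, "ty": 1.36, "tz": 0, "yaw": 0}, {"grip": 0, "tx": -1.32, "ty": 1.91, "tz": 0, "yaw": 0}, {"grip": 0, "tx": -1.42, "ty": 2.5, "tz": 0, "yaw": 0}, {"grip": 0, "tx": -1.41, "ty": 3.09, "tz": 0, "yaw": 0}]}}

```text
time_s: 14.6
tcp_pos: [0.5889, -0.1279, 0.1295]
ee_rot: [[-0.833, -0.553, 0.002], [-0.553, 0.833, -0.002], [-0.0, -0.002, -1.0]]
contact_force: [0.1, -6.9, -0.8]
width: 0.0118
```

```bash
python3 st.py; python3 arc.py 39 54 6
```

```text
t 14.6 tcp [ 0.5889 -0.1279  0.1295] r 0.0342 phi 37.99 F [ 0.1 -6.9 -0.8] Frad -4.1 Ftan(ccw) -5.5 w 0.0118
{"grip": 0, "tx": 0.09, "ty": 0.53, "tz": 0, "yaw": 0}, {"grip": 0, "tx": 0.26, "ty": 1.03, "tz": 0, "yaw": 0}, {"grip": 0, "tx": 0.51, "ty": 1.50, "tz": 0, "yaw": 0}, {"grip": 0, "tx": 0.83, "ty": 1.93, "tz": 0, "yaw": 0}, {"grip": 0, "tx": 1.22, "ty": 2.30, "tz": 0, "yaw": 0}, {"grip": 0, "tx": 1.65, "ty": 2.61, "tz": 0, "yaw": 0},
```

>>> {"fn": "arm_command", "kwargs": {"motion": [{"grip": 0, "tx": 0.11, "ty": 0.53, "tz": 0, "yaw": 0}, {"grip": 0, "tx": 0.29, "ty": 1.02, "tz": 0, "yaw": 0}, {"grip": 0, "tx": 0.54, "ty": 1.49, "tz": 0, "yaw": 0}, {"grip": 0, "tx": 0.86, "ty": 1.92, "tz": 0, "yaw": 0}, {"grip": 0, "tx": 1.24, "ty": 2.29, "tz": 0, "yaw": 0}, {"grip": 0, "tx": 1.67, "ty": 2.6, "tz": 0, "yaw": 0}, {"grip": 0, "tx": 1.67, "ty": 2.6, "tz": 0, "yaw": 0}]}}

```text
time_s: 15.48
tcp_pos: [0.5614, -0.1148, 0.1295]
ee_rot: [[-0.833, -0.554, 0.003], [-0.554, 0.833, -0.001], [-0.002, -0.002, -1.0]]
contact_force: [3.8, -5.5, -3.8]
width: 0.012
```

```bash
python3 st.py; python3 arc.py 93 -109 11
```

```text
t 15.475 tcp [ 0.5614 -0.1148  0.1295] r 0.0342 phi 90.85 F [ 3.8 -5.5 -3.8] Frad -5.5 Ftan(ccw) -3.7 w 0.0120
{"grip": 0, "tx": -0.48, "ty": -0.34, "tz": 0, "yaw": 0}, {"grip": 0, "tx": -0.89, "ty": -0.76, "tz": 0, "yaw": 0}, {"grip": 0, "tx": -1.22, "ty": -1.24, "tz": 0, "yaw": 0}, {"grip": 0, "tx": -1.47, "ty": -1.78, "tz": 0, "yaw": 0}, {"grip": 0, "tx": -1.62, "ty": -2.35, "tz": 0, "yaw": 0}, {"grip": 0, "tx": -1.67, "ty": -2.93, "tz": 0, "yaw": 0}, {"grip": 0, "tx": -1.62, "ty": -3.52, "tz": 0, "yaw": 0}, {"grip": 0, "tx": -1.46, "ty": -4.08, "tz": 0, "yaw": 0}, {"grip": 0, "tx": -1.22, "ty": -4.62, "tz": 0, "yaw": 0}, {"grip": 0, "tx": -0.88, "ty": -5.10, "tz": 0, "yaw": 0}, {"grip": 0, "tx": -0.47, "ty": -5.52, "tz": 0, "yaw": 0},
```

>>> {"fn": "arm_command", "kwargs": {"motion": [{"grip": 0, "tx": 0.12, "ty": 0.04, "tz": 0.02, "yaw": 0}, {"grip": 0, "tx": 0.12, "ty": 0.04, "tz": 0.02, "yaw": 0}]}}

```text
time_s: 15.72
tcp_pos: [0.5609, -0.1149, 0.1295]
ee_rot: [[-0.832, -0.554, 0.004], [-0.554, 0.832, -0.001], [-0.003, -0.003, -1.0]]
contact_force: [5.0, -3.7, -2.1]
width: 0.0115
```

```bash
python3 st.py; python3 arc.py 94 -60 6;python3 - <<'E'
from h import *
im=capture("scene");cv2.imwrite("pics/sc2.png",im[...,::-1])
im=capture("wrist");cv2.imwrite("pics/w5.png",im[...,::-1])
E
```

```text
t 15.725 tcp [ 0.5609 -0.1149  0.1295] r 0.0342 phi 91.68 F [ 5.  -3.7 -2.1] Frad -3.9 Ftan(ccw) -4.9 w 0.0115
{"grip": 0, "tx": -0.49, "ty": -0.34, "tz": 0, "yaw": 0}, {"grip": 0, "tx": -0.91, "ty": -0.75, "tz": 0, "yaw": 0}, {"grip": 0, "tx": -1.25, "ty": -1.24, "tz": 0, "yaw": 0}, {"grip": 0, "tx": -1.51, "ty": -1.77, "tz": 0, "yaw": 0}, {"grip": 0, "tx": -1.66, "ty": -2.34, "tz": 0, "yaw": 0}, {"grip": 0, "tx": -1.72, "ty": -2.93, "tz": 0, "yaw": 0},
```

View pics/w5.png

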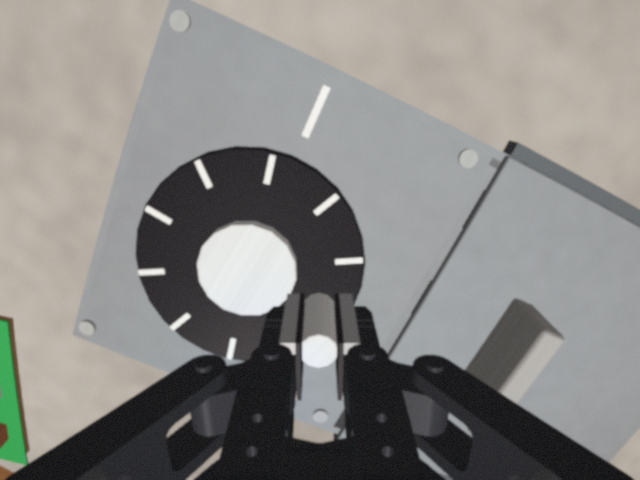

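The wrist picture shows the post still held at (319,350), with the dial turned. Now I'll go back clockwise.

>>> {"fn": "arm_command", "kwargs": {"motion": [{"grip": 0, "tx": -0.49, "ty": -0.34, "tz": 0, "yaw": 0}, {"grip": 0, "tx": -0.91, "ty": -0.75, "tz": 0, "yaw": 0}, {"grip": 0, "tx": -1.25, "ty": -1.24, "tz": 0, "yaw": 0}, {"grip": 0, "tx": -1.51, "ty": -1.77, "tz": 0, "yaw": 0}, {"grip": 0, "tx": -1.66, "ty": -2.34, "tz": 0, "yaw": 0}, {"grip": 0, "tx": -1.72, "ty": -2.93, "tz": 0, "yaw": 0}]}}

```text
time_s: 16.58
tcp_pos: [0.589, -0.128, 0.1292]
ee_rot: [[-0.832, -0.555, -0.002], [-0.555, 0.832, 0.002], [0.0, 0.002, -1.0]]
contact_force: [-4.5, 1.3, 5.4]
width: 0.0117
```

```bash
python3 st.py; python3 arc.py 34 -50.5 5
```

```text
t 16.575 tcp [ 0.589  -0.128   0.1292] r 0.0343 phi 37.81 F [-4.5  1.3  5.4] Frad -2.8 Ftan(ccw) 3.8 w 0.0117
{"grip": 0, "tx": 0.05, "ty": -0.60, "tz": 0, "yaw": 0}, {"grip": 0, "tx": 0.20, "ty": -1.18, "tz": 0, "yaw": 0}, {"grip": 0, "tx": 0.46, "ty": -1.72, "tz": 0, "yaw": 0}, {"grip": 0, "tx": 0.80, "ty": -2.21, "tz": 0, "yaw": 0}, {"grip": 0, "tx": 1.22, "ty": -2.63, "tz": 0, "yaw": 0},
```

```bash
python3 arc.py 37 -54 6 -0.1 -0.1
```

```text
{"grip": 0, "tx": 0.03, "ty": -0.54, "tz": 0, "yaw": 0}, {"grip": 0, "tx": 0.12, "ty": -1.06, "tz": 0, "yaw": 0}, {"grip": 0, "tx": 0.30, "ty": -1.57, "tz": 0, "yaw": 0}, {"grip": 0, "tx": 0.55, "ty": -2.04, "tz": 0, "yaw": 0}, {"grip": 0, "tx": 0.87, "ty": -2.46, "tz": 0, "yaw": 0}, {"grip": 0, "tx": 1.26, "ty": -2.83, "tz": 0, "yaw": 0},
```

>>> {"fn": "arm_command", "kwargs": {"motion": [{"grip": 0, "tx": 0.03, "ty": -0.54, "tz": -0.03, "yaw": 0}, {"grip": 0, "tx": 0.12, "ty": -1.06, "tz": -0.03, "yaw": 0}, {"grip": 0, "tx": 0.3, "ty": -1.57, "tz": -0.03, "yaw": 0}, {"grip": 0, "tx": 0.55, "ty": -2.04, "tz": -0.03, "yaw": 0}, {"grip": 0, "tx": 0.87, "ty": -2.46, "tz": -0.03, "yaw": 0}, {"grip": 0, "tx": 1.26, "ty": -2.83, "tz": -0.03, "yaw": 0}, {"grip": 0, "tx": 1.26, "ty": -2.83, "tz": -0.03, "yaw": 0}]}}

```text
time_s: 17.45
tcp_pos: [0.5941, -0.1608, 0.1295]
ee_rot: [[-0.833, -0.553, -0.0], [-0.553, 0.833, -0.0], [0.0, 0.0, -1.0]]
contact_force: [-3.4, 2.7, 0.9]
width: 0.0121
```

```bash
python3 st.py
```

```text
t 17.45 tcp [ 0.5941 -0.1608  0.1295] r 0.0343 phi 339.85 F [-3.4  2.7  0.9] Frad -4.1 Ftan(ccw) 1.3 w 0.0121
```

>>> {"fn": "arm_command", "kwargs": {"motion": [{"grip": 0, "tx": -0.16, "ty": 0.15, "tz": 0, "yaw": 0}, {"grip": 0, "tx": -0.16, "ty": 0.15, "tz": 0, "yaw": 0}]}}

```text
time_s: 17.7
tcp_pos: [0.5945, -0.1593, 0.1295]
ee_rot: [[-0.833, -0.553, -0.001], [-0.553, 0.833, -0.002], [0.001, -0.001, -1.0]]
contact_force: [-4.4, -2.8, -1.4]
width: 0.0121
```

```bash
python3 st.py
```

```text
t 17.7 tcp [ 0.5945 -0.1593  0.1295] r 0.0342 phi 342.53 F [-4.4 -2.8 -1.4] Frad -3.4 Ftan(ccw) -4.0 w 0.0121
```

>>> {"fn": "arm_command", "kwargs": {"motion": [{"grip": 0, "tx": 0, "ty": 0, "tz": 0.15, "yaw": 0}, {"grip": 0, "tx": 0, "ty": 0, "tz": 0.3, "yaw": 0}, {"grip": 0, "tx": 0, "ty": 0, "tz": 0.45, "yaw": 0}]}}

```text
time_s: 18.08
tcp_pos: [0.595, -0.1587, 0.1257]
ee_rot: [[-0.833, -0.554, 0.001], [-0.554, 0.833, -0.001], [-0.0, -0.001, -1.0]]
contact_force: [-4.4, -1.3, 6.7]
width: 0.0119
```

```bash
python3 st.py
```

```text
t 18.075 tcp [ 0.595  -0.1587  0.1257] r 0.0345 phi 343.70 F [-4.4 -1.3  6.7] Frad -3.9 Ftan(ccw) -2.4 w 0.0119
```

>>> {"fn": "arm_command", "kwargs": {"motion": [{"grip": 0, "tx": 0, "ty": 0, "tz": 0.12, "yaw": 0}, {"grip": 0, "tx": 0, "ty": 0, "tz": 0.25, "yaw": 0}]}}

```text
time_s: 18.32
tcp_pos: [0.595, -0.1587, 0.1232]
ee_rot: [[-0.833, -0.554, 0.001], [-0.554, 0.833, -0.001], [0.0, -0.001, -1.0]]
contact_force: [-5.0, -1.7, 6.8]
width: 0.0116
```

```bash
python3 st.py
```

```text
t 18.325 tcp [ 0.595  -0.1587  0.1232] r 0.0345 phi 343.63 F [-5.  -1.7  6.8] Frad -4.3 Ftan(ccw) -3.0 w 0.0116
```

6.3 mm in, past the 3 to 5 mm where a wrong combination blocks, and the force is still steady. I'll continue.

>>> {"fn": "arm_command", "kwargs": {"motion": [{"grip": 0, "tx": 0, "ty": 0, "tz": 0.15, "yaw": 0}, {"grip": 0, "tx": 0, "ty": 0, "tz": 0.3, "yaw": 0}, {"grip": 0, "tx": 0, "ty": 0, "tz": 0.36, "yaw": 0}, {"grip": 0, "tx": 0, "ty": 0, "tz": 0.36, "yaw": 0}]}}

```text
time_s: 18.82
tcp_pos: [0.595, -0.1587, 0.1195]
ee_rot: [[-0.833, -0.554, 0.0], [-0.554, 0.833, -0.001], [0.0, -0.001, -1.0]]
contact_force: [-4.4, -2.2, 5.7]
width: 0.012
```

```bash
python3 st.py
```

```text
t 18.825 tcp [ 0.595  -0.1587  0.1195] r 0.0345 phi 343.60 F [-4.4 -2.2  5.7] Frad -3.6 Ftan(ccw) -3.4 w 0.0120
```

>>> {"fn": "arm_command", "kwargs": {"motion": [{"grip": 0, "tx": 0, "ty": 0, "tz": 0.1, "yaw": 0}, {"grip": 0, "tx": 0, "ty": 0, "tz": 0.1, "yaw": 0}]}}

```text
time_s: 19.08
tcp_pos: [0.5952, -0.1587, 0.119]
ee_rot: [[-0.833, -0.554, 0.001], [-0.554, 0.833, -0.001], [-0.0, -0.001, -1.0]]
contact_force: [-5.4, -2.5, 10.3]
width: 0.012
```

```bash
python3 st.py
```

```text
t 19.075 tcp [ 0.5952 -0.1587  0.119 ] r 0.0347 phi 343.75 F [-5.4 -2.5 10.3] Frad -4.5 Ftan(ccw) -3.9 w 0.0120
```

>>> {"fn": "arm_command", "kwargs": {"motion": [{"grip": 0, "tx": 0.03, "ty": 0, "tz": -0.06, "yaw": 0}, {"grip": 0.3, "tx": 0.03, "ty": 0, "tz": -0.06, "yaw": 0}, {"grip": 0.5, "tx": 0.03, "ty": 0, "tz": -0.06, "yaw": 0}, {"grip": 0.5, "tx": 0.03, "ty": 0, "tz": -0.06, "yaw": 0}, {"grip": 0.5, "tx": 0.03, "ty": 0, "tz": -2, "yaw": 0}, {"grip": 0.5, "tx": 0.03, "ty": 0, "tz": -6, "yaw": 0}, {"grip": 0.5, "tx": 0.03, "ty": 0, "tz": -10, "yaw": 0}, {"grip": 0.5, "tx": 0.03, "ty": 0, "tz": -10, "yaw": 0}]}}

```text
time_s: 20.08
tcp_pos: [0.5966, -0.1585, 0.2213]
ee_rot: [[-0.832, -0.554, 0.006], [-0.554, 0.832, -0.001], [-0.005, -0.004, -1.0]]
contact_force: [0.1, 0.9, -0.9]
width: 0.0426
```

```bash
python3 st.py; python3 - <<'E'
from h import *
p=camera_params("wrist");print(proj(p,[[.5619,-.149,.111],[.595,-.1587,.144],[.5615-.0196,-.149+.1235,.135]]))
im=capture("wrist");cv2.imwrite("pics/w6.png",im[...,::-1])
ps=camera_params("scene");im=capture("scene");cv2.imwrite("pics/sc6.png",cv2.resize(im[200:340,160:350,::-1],None,fx=4,fy=4))
E
```

```text
t 20.075 tcp [ 0.5966 -0.1585  0.2213] r 0.0360 phi 344.75 F [ 0.1  0.9 -0.9] Frad -0.1 Ftan(ccw) 0.9 w 0.0426
[[364.17779294 195.21141081]
 [323.50496165 245.21860224]
 [540.53317703 283.25434265]]
```

View pics/w6.png

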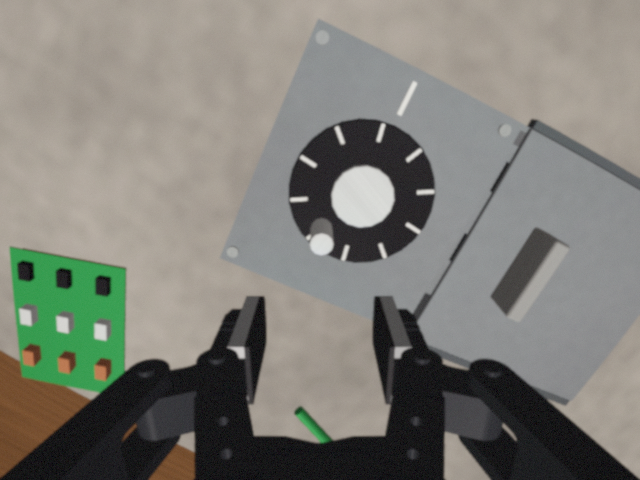

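View pics/sc6.png

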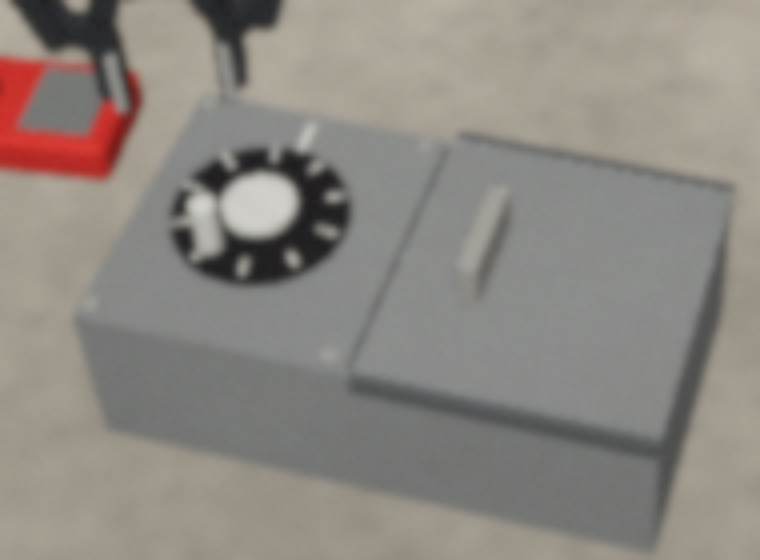

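>>> {"fn": "arm_command", "kwargs": {"motion": [{"grip": 0.42, "tx": -1, "ty": 5, "tz": 0, "yaw": 0.15}, {"grip": 0.42, "tx": -2, "ty": 10, "tz": 0, "yaw": 0.3}, {"grip": 0.42, "tx": -2.9, "ty": 14, "tz": 0, "yaw": 0.43}, {"grip": 0.42, "tx": -2.9, "ty": 14, "tz": 0, "yaw": 0.43}, {"grip": 0.42, "tx": -2.9, "ty": 14, "tz": 0, "yaw": 0.43}, {"grip": 0.42, "tx": -2.9, "ty": 14, "tz": 0, "yaw": 0.43}]}}

```text
time_s: 20.92
tcp_pos: [0.5414, -0.027, 0.2175]
ee_rot: [[-0.988, -0.155, -0.001], [-0.155, 0.988, -0.001], [0.001, -0.001, -1.0]]
contact_force: [0.2, 0.5, -0.6]
width: 0.0358
```

```bash
python3 - <<'E'
from h import *
s=sense();print(s['tcp_pos'],np.round(s['joints'],2),s['width']);print(np.round(s['ee_rot'],3))
p=camera_params("wrist");print(proj(p,[[.543,-.0255,.135]]))
im=capture("wrist");cv2.imwrite("pics/w7.png",im[...,::-1])
E
```

```text
[ 0.5413949  -0.02696237  0.2175178 ] [-0.08  0.39  0.06  1.81 -0.03  0.94  1.72] 0.035767027154569295
[[-0.988 -0.155 -0.001]
 [-0.155  0.988 -0.001]
 [ 0.001 -0.001 -1.   ]]
[[324.27311729 246.84878985]]
```

View pics/w7.png

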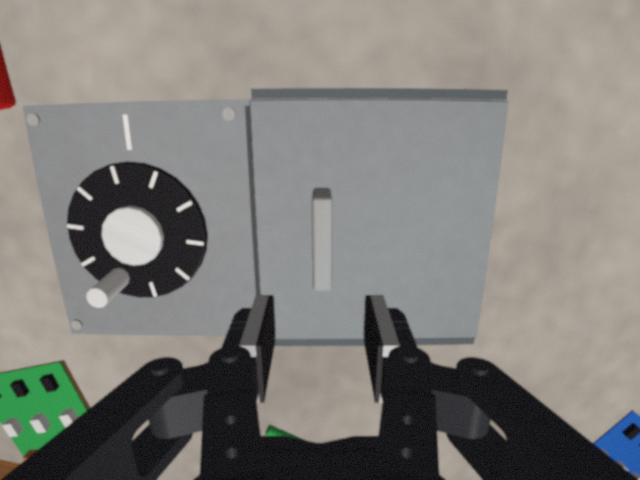

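The ridge top is at (322,243), centred between the jaws (about 320) and parallel to the pads. I'll lower the gripper so the fingers straddle it.

>>> {"fn": "arm_command", "kwargs": {"motion": [{"grip": 0.42, "tx": 0, "ty": 0, "tz": 4, "yaw": 0}, {"grip": 0.42, "tx": 0, "ty": 0, "tz": 7.5, "yaw": 0}, {"grip": 0.42, "tx": 0, "ty": 0, "tz": 9.3, "yaw": 0}, {"grip": 0.42, "tx": 0, "ty": 0, "tz": 9.9, "yaw": 0}, {"grip": 0.42, "tx": 0, "ty": 0, "tz": 9.9, "yaw": 0}]}}

```text
time_s: 21.6
tcp_pos: [0.5414, -0.0261, 0.119]
ee_rot: [[-0.988, -0.156, -0.0], [-0.156, 0.988, -0.0], [0.0, -0.0, -1.0]]
contact_force: [0.2, 0.1, 0.2]
width: 0.0362
```

>>> {"fn": "arm_command", "kwargs": {"motion": [{"grip": 0.42, "tx": 0, "ty": 0.5, "tz": 0, "yaw": 0}, {"grip": 0.42, "tx": 0, "ty": 0.8, "tz": 0, "yaw": 0}, {"grip": 0.42, "tx": 0, "ty": 1.1, "tz": 0, "yaw": 0}]}}

```text
time_s: 21.98
tcp_pos: [0.5397, -0.0142, 0.1194]
ee_rot: [[-0.988, -0.157, 0.001], [-0.157, 0.988, 0.0], [-0.001, 0.0, -1.0]]
contact_force: [0.1, -0.1, 0.9]
width: 0.0355
```

```bash
python3 st.py; python3 - <<'E'
from h import *
im=capture("wrist");cv2.imwrite("pics/w8.png",im[...,::-1])
E
```

```text
t 21.975 tcp [ 0.5397 -0.0142  0.1194] r 0.1366 phi 99.36 F [ 0.1 -0.1  0.9] Frad -0.1 Ftan(ccw) -0.1 w 0.0355
```

View pics/w8.png

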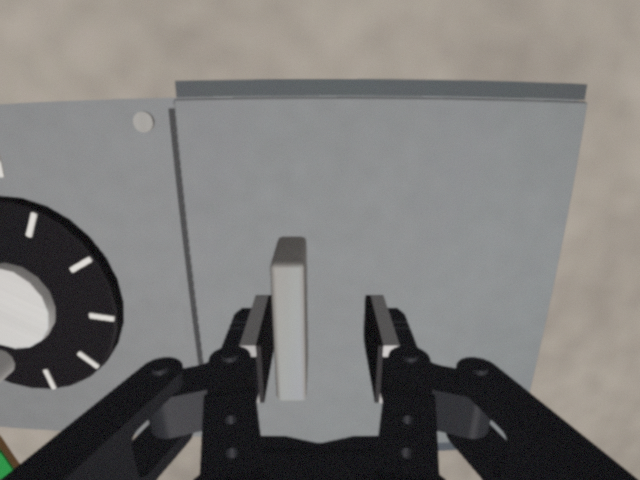

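The left finger is almost at the ridge's dial-side face. I'll push gently and check the force.

>>> {"fn": "arm_command", "kwargs": {"motion": [{"grip": 0.42, "tx": 0, "ty": 0.1, "tz": 0.3, "yaw": 0}, {"grip": 0.42, "tx": 0, "ty": 0.3, "tz": 0.4, "yaw": 0}, {"grip": 0.42, "tx": 0, "ty": 0.5, "tz": 0.4, "yaw": 0}]}}

```text
time_s: 22.4
tcp_pos: [0.5389, -0.0102, 0.1149]
ee_rot: [[-0.988, -0.156, 0.0], [-0.156, 0.988, -0.0], [-0.0, -0.001, -1.0]]
contact_force: [1.1, -2.2, -0.6]
width: 0.0358
```

```bash
python3 st.py
```

```text
t 22.4 tcp [ 0.5389 -0.0102  0.1149] r 0.1407 phi 99.42 F [ 1.1 -2.2 -0.6] Frad -2.4 Ftan(ccw) -0.8 w 0.0358
```

>>> {"fn": "arm_command", "kwargs": {"motion": [{"grip": 0.42, "tx": 0, "ty": 0.3, "tz": 0, "yaw": 0}, {"grip": 0.42, "tx": 0, "ty": 0.6, "tz": 0, "yaw": 0}, {"grip": 0.42, "tx": 0, "ty": 0.9, "tz": 0, "yaw": 0}]}}

```text
time_s: 22.78
tcp_pos: [0.5373, -0.0006, 0.115]
ee_rot: [[-0.988, -0.157, -0.0], [-0.157, 0.988, -0.0], [0.0, -0.0, -1.0]]
contact_force: [2.1, -2.9, -2.2]
width: 0.0357
```

```bash
python3 st.py
```

```text
t 22.775 tcp [ 0.5373 -0.0006  0.115 ] r 0.1504 phi 99.41 F [ 2.1 -2.9 -2.2] Frad -3.2 Ftan(ccw) -1.6 w 0.0357
```

>>> {"fn": "arm_command", "kwargs": {"motion": [{"grip": 0.42, "tx": 0, "ty": 0.4, "tz": 0, "yaw": 0}, {"grip": 0.42, "tx": 0, "ty": 0.8, "tz": 0, "yaw": 0}, {"grip": 0.42, "tx": 0, "ty": 1.2, "tz": 0, "yaw": 0}, {"grip": 0.42, "tx": 0, "ty": 1.6, "tz": 0, "yaw": 0}, {"grip": 0.42, "tx": 0, "ty": 2.0, "tz": 0, "yaw": 0}, {"grip": 0.42, "tx": 0, "ty": 2.4, "tz": 0, "yaw": 0}, {"grip": 0.42, "tx": 0, "ty": 2.8, "tz": 0, "yaw": 0}, {"grip": 0.42, "tx": 0, "ty": 3.2, "tz": 0, "yaw": 0}, {"grip": 0.42, "tx": 0, "ty": 3.6, "tz": 0, "yaw": 0}, {"grip": 0.42, "tx": 0, "ty": 4.0, "tz": 0, "yaw": 0}, {"grip": 0.42, "tx": 0, "ty": 4.4, "tz": 0, "yaw": 0}, {"grip": 0.42, "tx": 0, "ty": 4.8, "tz": 0, "yaw": 0}, {"grip": 0.42, "tx": 0, "ty": 5.2, "tz": 0, "yaw": 0}]}}

```text
time_s: 24.4
tcp_pos: [0.529, 0.0507, 0.115]
ee_rot: [[-0.988, -0.157, -0.0], [-0.157, 0.988, -0.0], [0.0, -0.0, -1.0]]
contact_force: [-0.0, -2.2, -2.2]
width: 0.0359
```

```bash
python3 st.py; python3 - <<'E'
from h import *
im=capture("wrist");cv2.imwrite("pics/w9.png",im[...,::-1])
im=capture("top");a=cv2.imread("pics/top0.png")[140:280,225:440];b=im[140:280,225:440,::-1]
cv2.imwrite("pics/cmp2.png",cv2.resize(np.vstack([a,b]),None,fx=2.1,fy=2.1))
E
```

```text
t 24.4 tcp [0.529  0.0507 0.115 ] r 0.2024 phi 99.34 F [-0.  -2.2 -2.2] Frad -2.2 Ftan(ccw) 0.4 w 0.0359
```

View pics/w9.png

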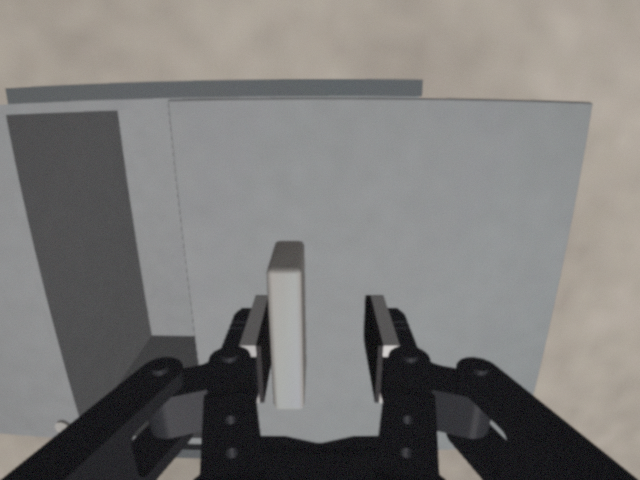

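View pics/cmp2.png

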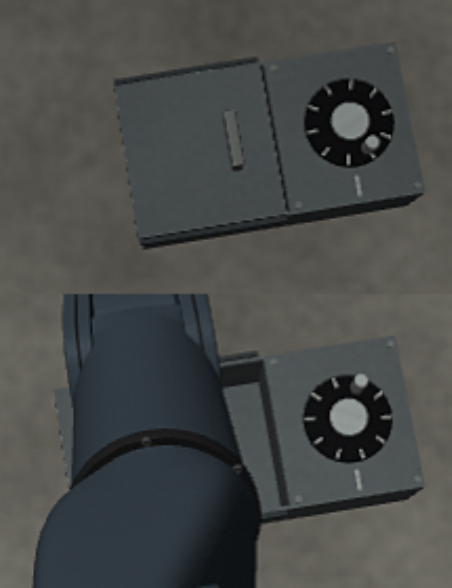

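The cover is about 64 mm open and the box hasn't moved.

>>> {"fn": "arm_command", "kwargs": {"motion": [{"grip": 0.42, "tx": 0, "ty": 0.4, "tz": 0, "yaw": 0}, {"grip": 0.42, "tx": 0, "ty": 0.8, "tz": 0, "yaw": 0}, {"grip": 0.42, "tx": 0, "ty": 1.2, "tz": 0, "yaw": 0}, {"grip": 0.42, "tx": 0, "ty": 1.5, "tz": 0, "yaw": 0}, {"grip": 0.42, "tx": 0, "ty": 1.7, "tz": 0, "yaw": 0}, {"grip": 0.42, "tx": 0, "ty": 1.8, "tz": 0, "yaw": 0}]}}

```text
time_s: 25.25
tcp_pos: [0.5264, 0.0684, 0.115]
ee_rot: [[-0.988, -0.157, 0.0], [-0.157, 0.988, -0.0], [-0.0, -0.0, -1.0]]
contact_force: [-0.7, -2.6, -0.7]
width: 0.0356
```

```bash
python3 st.py
```

```text
t 25.25 tcp [0.5264 0.0684 0.115 ] r 0.2203 phi 99.28 F [-0.7 -2.6 -0.7] Frad -2.4 Ftan(ccw) 1.1 w 0.0356
```

>>> {"fn": "arm_command", "kwargs": {"motion": [{"grip": 0.42, "tx": 0, "ty": 0.1, "tz": 0, "yaw": 0}, {"grip": 0.42, "tx": 0, "ty": 0.2, "tz": 0, "yaw": 0}]}}

```text
time_s: 25.5
tcp_pos: [0.5261, 0.0702, 0.115]
ee_rot: [[-0.988, -0.156, -0.0], [-0.156, 0.988, -0.0], [0.0, -0.0, -1.0]]
contact_force: [-0.6, -3.0, 0.7]
width: 0.0365
```

```bash
python3 st.py
```

```text
t 25.5 tcp [0.5261 0.0702 0.115 ] r 0.2221 phi 99.29 F [-0.6 -3.   0.7] Frad -2.9 Ftan(ccw) 1.1 w 0.0365
```

>>> {"fn": "arm_command", "kwargs": {"motion": [{"grip": 0.42, "tx": 0, "ty": 0.1, "tz": 0, "yaw": 0}, {"grip": 0.42, "tx": 0, "ty": 0.15, "tz": 0, "yaw": 0}]}}

```text
time_s: 25.75
tcp_pos: [0.526, 0.0705, 0.115]
ee_rot: [[-0.988, -0.156, 0.0], [-0.156, 0.988, -0.001], [-0.0, -0.001, -1.0]]
contact_force: [0.7, -7.2, 0.1]
width: 0.0361
```

```bash
python3 st.py
```

```text
t 25.75 tcp [0.526  0.0705 0.115 ] r 0.2224 phi 99.29 F [ 0.7 -7.2  0.1] Frad -7.2 Ftan(ccw) 0.5 w 0.0361
```

The cover is on its end stop: the force rose and it no longer moves. I'll centre the fingers around the ridge, lift and back away.

>>> {"fn": "arm_command", "kwargs": {"motion": [{"grip": 0.42, "tx": 0, "ty": -0.6, "tz": 0, "yaw": 0}, {"grip": 0.42, "tx": 0, "ty": -1.2, "tz": 0, "yaw": 0}, {"grip": 0.42, "tx": 0, "ty": -1.2, "tz": 0, "yaw": 0}, {"grip": 0.42, "tx": 0, "ty": -1.2, "tz": -2, "yaw": 0}, {"grip": 0.42, "tx": 0, "ty": -1.2, "tz": -6, "yaw": 0}, {"grip": 0.42, "tx": 0, "ty": -1.2, "tz": -12, "yaw": 0}, {"grip": 0.42, "tx": 0, "ty": 5, "tz": -14, "yaw": 0}, {"grip": 0.42, "tx": 0, "ty": 11, "tz": -14, "yaw": 0}, {"grip": 0.42, "tx": 0, "ty": 17, "tz": -14, "yaw": 0}, {"grip": 0.42, "tx": 0, "ty": 23, "tz": -14, "yaw": 0}, {"grip": 0.42, "tx": 0, "ty": 28, "tz": -14, "yaw": 0}, {"grip": 0.42, "tx": 0, "ty": 28, "tz": -14, "yaw": 0}, {"grip": 0.42, "tx": 0, "ty": 28, "tz": -14, "yaw": 0}]}}

```text
time_s: 27.38
tcp_pos: [0.4819, 0.3478, 0.2547]
ee_rot: [[-0.988, -0.157, -0.0], [-0.157, 0.988, -0.001], [0.0, -0.001, -1.0]]
contact_force: [0.7, -0.4, -1.3]
width: 0.0358
```

```bash
python3 st.py; python3 - <<'E'
from h import *
im=capture("top");cv2.imwrite("pics/top9.png",im[...,::-1])
im=capture("scene");cv2.imwrite("pics/sc9.png",im[...,::-1])
b=cv2.resize(im[200:340,160:360,::-1],None,fx=3.9,fy=3.9);cv2.imwrite("pics/sc9z.png",b)
E
```

```text
t 27.375 tcp [0.4819 0.3478 0.2547] r 0.5032 phi 99.14 F [ 0.7 -0.4 -1.3] Frad -0.5 Ftan(ccw) -0.6 w 0.0358
```

View pics/top9.png

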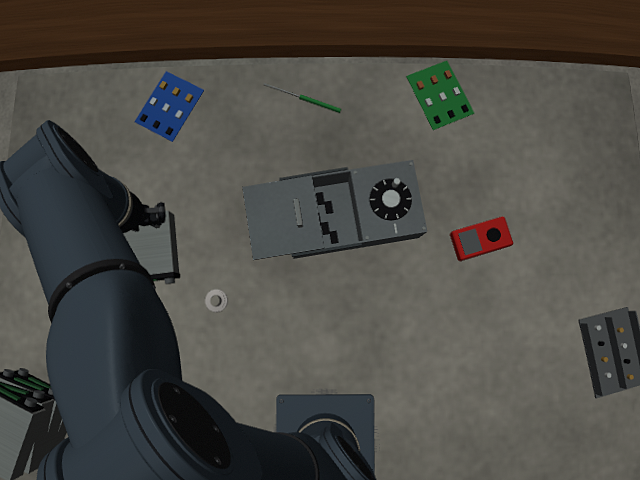

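View pics/sc9z.png

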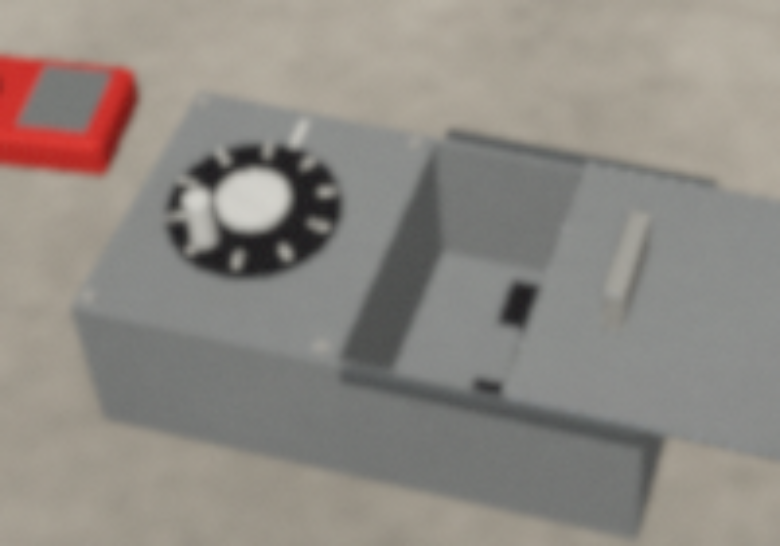

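The top view shows the cover open, with the ridge moved from (336,206) to (297,212), about 85 mm. The box corners, meter and spool are where they were, and the gripper is well clear above the radio.

```bash
python3 -c "
from workcell import *
print(hand_in())"
```

```text
the job is handed in; nothing more can be done
None
```

The lockbox is open and I've handed the job in at about 27 s on the clock; the hand-in gave no verdict.

- **Dialling:** I gripped the post and wound clockwise in steps of about 3 mm until the force rose from about 5 N to 10 N, with the stop at about 20° on the arm's circle. I then went anticlockwise 431°, against a target of 432°. Going back, I overshot clockwise by about 4° and moved anticlockwise about 3° to correct it. That left the dial within 1–2° of the mark.
- **Pressing:** The dial went down 10 mm at about 7 N, past the 3–5 mm where a wrong combination blocks, and then came up firm at about 10 N.
- **Cover:** I pushed the ridge with one finger at about 3 N until it met its end stop at about 7 N. I then lifted clear and backed away.

**Last checks:**
- The top picture shows the ridge moved about 85 mm.
- By eye, the box, meter and spool are where they started.
- The arm now hides part of the radio. The gripper stayed well above it, and the visible part is in place.
- The contact force after backing away was within noise, about 1 N.
- I judged the dial's depth from the arm's travel and the force. The last pictures agree with it, but I did not measure it separately.

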